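# Clamp bracket blanks and their pattern as one pack in the bench vice

## Robot

A 7-joint arm with a two-finger parallel gripper is mounted at the origin on a cart in front of the work surface, level with it; the furniture and walls round the work are solid. World frame = base frame: x ahead of the robot, y to its left, z up, the work surface at z = 0. Lengths are in m, angles in degrees, forces in N, time in s.
With the tool pointing down it reaches from about 0.425 to 0.875 m from the base axis. Payload 4.7 kg.
Tool frame: the origin (TCP) lies at the very end of the fingers, on their centre line; the grasp point (between the pads) lies 19 mm behind it; z points along the fingers, y is the line along which they close (so a half turn about z gives the same grasp; the last joint's range is limited). The gripper opens to 87 mm and grips with 3 to 60 N. Pads are 19 mm wide; open, the fingers measure 117 mm over their backs; the gripper's body (75 mm by 190 mm) begins 51 mm behind the grasp point.
Start: joints at [64.177, 18.392, -4.016, 83.108, 1.295, 78.541, -3.26], TCP at [0.291, -0.581, 0.223] pointing down, gripper open.
Joint ranges: [-163.93, 163.93], [-17.29, 119.83], [-79.2, 71.16], [3.27, 140.29], [-89.18, 269.18], [5.43, 117.66], [-154.24, 154.24]. Speed limits (degrees/s): [147.25, 147.25, 180, 180, 180, 180, 180].

## Interface

Orientations are given as [roll, pitch, yaw] about the fixed x, y, z axes, in that order (R = Rz(yaw) Ry(pitch) Rx(roll)).
In Python, from cell import get_obs, eyes, env gives the robot as it stands.
- The arm moves only by the tool servo_tool, never from a script. Its argument "series" is a list that holds one entry, the list of rows, each a list of 7 numbers: the shift along the tool's x, y, z in units of 300 mm (1.0 is 300 mm), then the turn, a rotation vector about the tool's x, y, z in units of pi rad (1.0 is pi rad), then the opening, from 0 (shut) to 1 (fully open). In form: [[[tx, ty, tz, wx, wy, wz, gripper], ...]]. A call has 1 to 12 rows; each row is the pose to reach, as a shift and turn from the pose commanded when the call began, along the tool's axes at that moment, turning the shorter way round; what a row does not reach only later rows make up. A row lasts 1/12 s, in which the tool goes at most 41.7 mm and 7.16 degrees, less where a joint would pass 70% of its speed; a pose out of reach is approached as far as the arm can. A call with a number of a shift or a turn outside -1 to 1 is refused whole. A call with a gripper value outside its range is refused whole. The fingers move at their own pace and stop on an object; "grip_force" is the grip in N (left out, the last holds). Time passes only in rows, so rows that repeat a pose let the fingers close. It gives the time, the measured TCP pose, the force, the opening and the grip force at its end, in the units of the state.
- get_obs(): the state, without advancing time (a new reading comes with each control period).
- eyes.read_camera(name): name is "scene" or "side" or "wrist"; returns a dict with "frame" (420x560x3 uint8, red, green, blue), "depth" (420x560 float32, m along the optical axis (not along the pixel's ray), 0 where there is no reading), "fx", "fy", "cx", "cy" (pixels), "origin" and "rotation" of the camera in the world; the wrist camera has in their place "mount" (4x4, takes a point from camera to tool coordinates, whose origin is the TCP and whose axes are the flange's). Camera axes: x right, y down, z forward; pixel columns grow to the right and rows downward; lengths in m; the calibration is good to about 2 mm. A picture is of the moment at which its call begins: read the wrist's pose just before it.
- env.sign_off(): hands the job in; it is judged then, once.
The state is a dict: "time_s": time; "qpos": joint angles; "joint_velocities": joint speeds; "effort": joint torques, N m; "tool_pos": TCP position; "tool_rot": TCP orientation; "force": force on the tool from outside, world axes, zero at the start; "wrist_torque": the same for the moment, N m; "grip_width": finger opening in m; "grasp_force": force on a finger pad.
Only numpy, scipy, OpenCV 4.12 (cv2) and the standard library are available. Lean on these libraries where they do the work, as an engineer would, in place of code of your own. Each camera call takes 0.05 s, during which the arm holds its last target. There are 200 camera calls.

## Task

The fork bracket blanks hanging on the drying stand are to be filed to shape together with the pattern that leans in the open vice. Lift every blank up and off its hook and stand it in the vice with the pattern, clipped corner up and on the same side as the pattern's; then push the front jaw home so that the whole pack stands upright and tight between the jaws, seated down astride the slide bar, with side edges flush. Leave the other things on the bench alone.

Things in the scene. Friction and masses are not known exactly. Their poses are not given: they have to be found in the camera images.
- blank_a: flat aluminium fork bracket blank, 0.1 to 0.17 kg, not always there; thickness 7 mm (its x), width 64 mm (y), height 162 mm (z up). The top corner on its +y side is clipped off 16 mm at 45 degrees; the foot has a notch 40 wide, 34 high between two legs; a hanging slot 14 wide, 34 tall starts 12 mm below the top edge. Origin mid width, 113 mm below the top edge, 15 mm above the notch's edge, 49 mm above the leg ends
- blank_b: another plate of the same shape, size, axes and origin as blank_a, hanging on the stand with either face to the front; not always there. Bare, slightly oily metal: the plates slide easily on one another
- blank_c: another plate of the same shape, size, axes and origin as blank_a, hanging on the stand with either face to the front; not always there. Bare, slightly oily metal: the plates slide easily on one another
- blank_d: another plate of the same shape, size, axes and origin as blank_a, hanging on the stand with either face to the front; not always there. Bare, slightly oily metal: the plates slide easily on one another
- pattern_l: the pattern, a plate of the same shape, size, axes and origin as blank_a; it sits astride the vice's slide bar in the open vice, leaning back on the rear jaw, with its clipped corner on the left (the vice's +y side). Either this or pattern_r is there, never both
- pattern_r: as pattern_l, but turned round: its clipped corner is on the right (the vice's -y side)
- blank_a_corner (a point): lower inner point of the clipped corner of blank_a: 16 mm to the +y side of its middle, 97 mm above its origin, turning with it
- blank_b_corner (a point): lower inner point of the clipped corner of blank_b: 16 mm to the +y side of its middle, 97 mm above its origin, turning with it
- blank_c_corner (a point): lower inner point of the clipped corner of blank_c: 16 mm to the +y side of its middle, 97 mm above its origin, turning with it
- blank_d_corner (a point): lower inner point of the clipped corner of blank_d: 16 mm to the +y side of its middle, 97 mm above its origin, turning with it
- bench_vice_jaw (a joint): opening of the vice's front jaw in m: 0 shut, grows to 0.085 as the jaw slides toward the robot; the gap between the jaw faces is this value plus 6 mm. The jaw slides when pushed (about 2 N of friction) and stays where it is left; the handle is not needed
- fixed_face (a point): top edge of the rear (fixed) jaw's gripping face, mid width; axes of the vice: x square into the rear jaw, away from the robot, y to the left along the jaw, z up. Jaws are 104 mm wide, their highest point 2 mm above this point, their gripping faces 27 mm tall. Plates sit astride the flat slide bar mid jaw: 34 mm wide, its top 75 mm below this point, 34 mm tall; it belongs to the front jaw
- jaw_face (a point): the same point on the front (moving) jaw's gripping face, same axes; moves with the jaw
- jaw_front (a point): middle of the front jaw's flat outer face on the robot's side, 104 mm wide, from 22 mm below to 22 mm above this point, 47 mm in front of the jaw's gripping face; push here along the vice's x axis to close it. From 16 mm below this point downward the vice's nose reaches 33 mm farther out, and the handle still farther below that
- stand: drying stand, fixed: a 20 mm square crossbar 430 mm long along its y axis, its middle 190 mm high at x = +25 mm, on two posts with flat feet; origin on the bench under its middle. Four bent wire hooks, 100 mm apart (y = -150, -50, 50, 150 mm), point along its -x axis (toward the robot)
- hook_0 (a point): lowest part of the first hook's 6 mm wire (centre line), where a plate hangs; from 7 mm farther out along the stand's -x axis the wire rises and ends 20 mm out and 15 mm higher, so a plate lifted straight up 18 to 24 mm comes off level along -x. The other hooks are the same, 100 mm apart along the stand's y axis
- clay_car: brown clay model car, 159 mm long, 62 mm tall: leave alone
- plastic_cup: grey plastic cup, 80 mm wide, 92 mm tall: leave alone
- caliper: caliper lying flat, 202 mm long: leave alone
- scriber: scriber lying flat, 155 mm long, 10 mm thick: leave alone
- paint_tin_1: small paint tin, 77 mm wide and tall: leave alone
There are look-alikes about, which are no part of the job. Leave any blue or orange look-alike of the blank_d alone.

How it is judged:
By the outcome, as a careful person would: the job done as asked, in the order asked, and still so for the second after the job is handed in, with the robot touching nothing.
Of blank_a, blank_b, blank_c, blank_d only 2 to 4 are there at a start; the rules pass over those that are not, and their reading is None.
Of pattern_l, pattern_r only 1 to 1 are there at a start; the rules pass over those that are not, and their reading is None.
At some moment in a run one of blank_a, blank_b, blank_c, blank_d may be knocked a few centimetres aside while the robot is not near it.
It also fails if it takes over 210 s, if anything falls off the work surface, if the arm or the gripper's body presses on something with over 40 N, if the wrist force passes 120 N, or if a joint passes its speed limit or range.

## Working session

There is one attempt and no reset: what is moved stays moved. The work goes in short steps, Python scripts to look and compute and a tool call to move; the robot and the scene stay as the last step left them, time stands still between calls to the robot, and variables do not carry over. Pictures are saved under pics/ and viewed, at most 14 in all, crops included, and the job is handed in when it is done.

Besides the shell and the picture viewer there is one more tool, called after "Emit:" by a JSON object that holds its "method" and its "body". servo_tool: Moves the arm, as the interface text tells. Shifts and turns lie within -1 to 1; 1 stands for 300 mm of shift or pi rad of turn. Its arguments: {"type":"object","properties":{"series":{"type":"array"},"grip_force":{"type":"number"}},"required":["series"]}

```bash
ls; mkdir -p pics; python3 - <<'E'
from cell import get_obs, eyes, env
import cv2, numpy as np
o=get_obs(); print({k:np.round(v,3).tolist() for k,v in o.items()})
for n in ["scene","side"]:
    c=eyes.read_camera(n); cv2.imwrite(f"pics/{n}0.png",cv2.resize(c["frame"][...,::-1],(784,588)))
    np.savez(f"{n}0.npz",**c); print(n,c["origin"],c["rotation"],c["fx"],c["cx"],c["cy"])
E
```

```text
pics
{'time_s': 0.0, 'qpos': [64.177, 18.44, -4.015, 83.175, 1.296, 78.539, -3.261], 'joint_velocities': [-0.01, -0.069, 0.059, 0.02, -0.048, 0.047, 0.002], 'effort': [0.001, -49.128, -0.404, -31.253, -0.064, 0.044, 0.0], 'tool_pos': [0.291, -0.581, 0.221], 'tool_rot': [-179.891, 0.007, 26.631], 'force': [-0.127, 0.091, 0.661], 'wrist_torque': [-0.033, 0.007, -0.003], 'grasp_force': 0.0, 'grip_width': 0.087}
scene [-0.20470043  0.50108064  1.13161215] [-1.37478825e+02 -4.37733420e-02 -1.26503218e+02] 402.11361990489206 279.8709278141407 206.54412821324817
side [-0.17047009  1.00581808  0.89097189] [-120.92622361   -1.23400079 -145.26442308] 543.0236205382937 284.85375567901235 202.36520739543343
```

View pics/scene0.png

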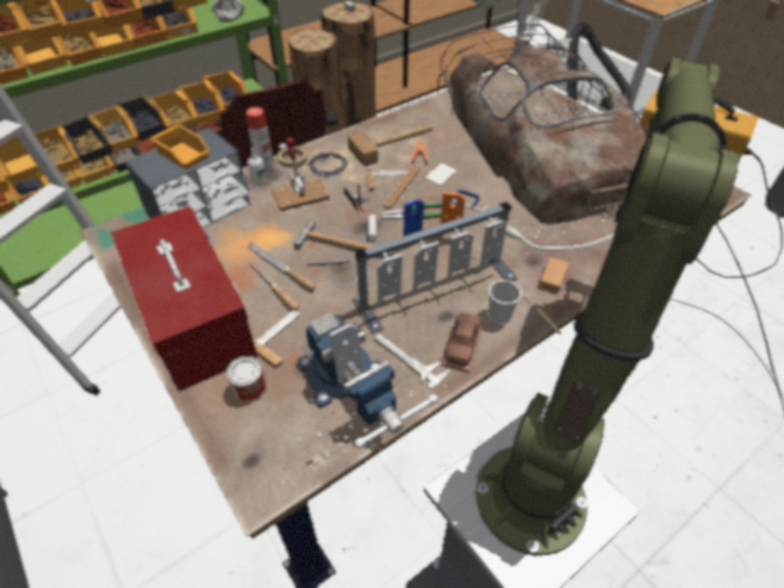

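View pics/side0.png

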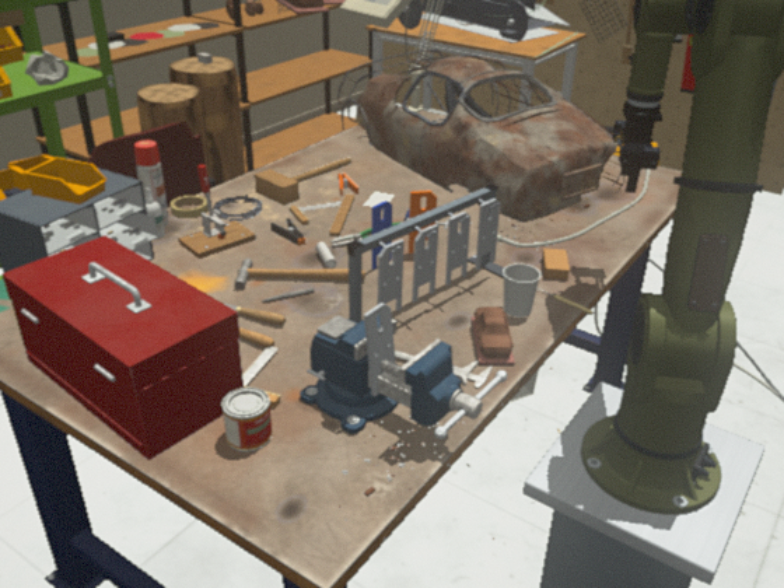

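The scene shows four grey blanks on the stand (scene px ~ (390,275), (425,265), (460,252), (492,240)) and the vice with the pattern at (347,345). The blue (413,215) and orange (452,207) look-alikes stand behind the stand, so I'll leave them alone. Next come an enlarged crop and point clouds.

```bash
cat > h.py <<'E'
import numpy as np, cv2
from scipy.spatial.transform import Rotation as R
from cell import get_obs, eyes, env
def rot(e):
    e=np.asarray(e); return e if e.shape==(3,3) else R.from_euler('xyz',e,degrees=True).as_matrix()
def cloud(c,pose=None):
    d=c["depth"]; v,u=np.mgrid[0:d.shape[0],0:d.shape[1]]
    P=np.stack([(u-c["cx"])/c["fx"]*d,(v-c["cy"])/c["fy"]*d,d],-1)
    if "mount" in c:
        M=c["mount"]; P=P@M[:3,:3].T+M[:3,3]; o=pose or get_obs()
        P=P@rot(o["tool_rot"]).T+np.array(o["tool_pos"])
    else: P=P@rot(c["rotation"]).T+np.array(c["origin"])
    P[d==0]=np.nan; return P
E
python3 - <<'E'
from h import *
a=dict(np.load("side0.npz")); s=dict(np.load("scene0.npz"))
Pa=cloud(a);Ps=cloud(s)
k=1/1.4
for n,P,pts in [("side",Pa,[(270,510),(380,320),(375,365),(430,385),(370,225),(490,200),(390,270),(425,255),(458,245),(488,230),(383,205)]),("scene",Ps,[(300,480),(347,345),(378,380),(390,275),(425,265),(460,252),(492,240)])]:
    for u,v in pts: print(n,u,v,np.round(P[int(v*k),int(u*k)],3))
im=a["frame"][...,::-1]
cv2.imwrite("pics/crop1.png",cv2.resize(im[125:325,205:375],None,fx=4,fy=3.0*4/4*1.0 and 3,interpolation=cv2.INTER_CUBIC) if 0 else cv2.resize(im[125:315,205:385],(720,600*190*4//(600*4)*4 if 0 else 600),interpolation=cv2.INTER_CUBIC))
E
```

```text
side 270 510 [0.438 0.44  0.001]
side 380 320 [0.454 0.136 0.179]
side 375 365 [0.439 0.172 0.113]
side 430 385 [0.321 0.181 0.129]
side 370 225 [ 0.888 -0.421  0.005]
side 490 200 [ 0.542 -0.41   0.178]
side 390 270 [ 0.567 -0.053  0.15 ]
side 425 255 [ 0.549 -0.151  0.145]
side 458 245 [ 0.53  -0.255  0.13 ]
side 488 230 [ 0.514 -0.355  0.131]
side 383 205 [ 0.735 -0.262  0.164]
scene 300 480 [ 0.313  0.356 -0.002]
scene 347 345 [0.441 0.145 0.158]
scene 378 380 [0.331 0.139 0.153]
scene 390 275 [ 0.564 -0.061  0.147]
scene 425 265 [ 0.544 -0.154  0.141]
scene 460 252 [ 0.525 -0.253  0.143]
scene 492 240 [ 0.509 -0.349  0.145]
```

View pics/crop1.png

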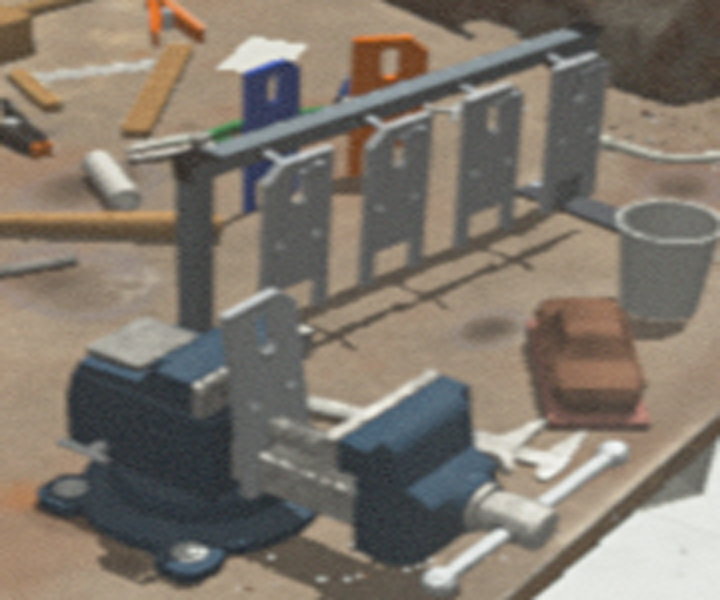

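```bash
python3 - <<'E'
from h import *
w=eyes.read_camera("wrist"); print(np.round(w["mount"],3),w["fx"])
a=dict(np.load("side0.npz")); s=dict(np.load("scene0.npz"))
P=np.concatenate([cloud(a).reshape(-1,3),cloud(s).reshape(-1,3)]); C=np.concatenate([a["frame"].reshape(-1,3),s["frame"].reshape(-1,3)])
ok=np.isfinite(P[:,0]); P=P[ok];C=C[ok].astype(int)
# crossbar top
m=(P[:,2]>.194)&(P[:,2]<.208)&(P[:,0]>.45)&(P[:,0]<.65)&(P[:,1]<.05)&(P[:,1]>-.5)
Q=P[m][:,:2]; c=np.median(Q,0); 
for i in range(3):
    vx,vy,x0,y0=cv2.fitLine(Q.astype(np.float32),cv2.DIST_HUBER,0,.01,.01).ravel()
    d=np.array([vx,vy]); r=(Q-[x0,y0])@[-vy,vx]; Q=Q[abs(r)<.015]
t=(Q-[x0,y0])@d
print("bar",x0,y0,d,np.degrees(np.arctan2(vy,vx)),np.percentile(t,[0,1,99,100]),len(Q),np.median(P[m][:,2]))
# plates: in front of the bar
n=np.array([-d[1],d[0]]); 
if d[1]<0: d=-d
n=np.array([d[1],-d[0]])  # stand +x
tm=(np.percentile(t,1)+np.percentile(t,99))/2*(1 if np.dot(d,[vx,vy])>0 else -1)
O=np.array([x0,y0])+d*tm-n*.025
print("stand origin",O,"x",n)
L=np.c_[(P[:,:2]-O)@n,(P[:,:2]-O)@d,P[:,2]]
for y in(-.15,-.05,.05,.15):
    m=(abs(L[:,1]-y)<.045)&(L[:,0]>-.045)&(L[:,0]<.01)&(L[:,2]>.06)&(L[:,2]<.16)
    q=L[m]; h=np.histogram(q[:,0],bins=np.arange(-.045,.0105,.005))[0]
    print(y,len(q),np.round(np.median(q,0),4),np.percentile(q[:,1],[2,98]).round(4),h)
    m=(abs(L[:,1]-y)<.03)&(abs(L[:,0]-np.median(q[:,0]))<.008); print("  ztop/bot",np.percentile(L[m][:,2],[.5,99.5]).round(3))
# vice
m=(P[:,0]>.25)&(P[:,0]<.62)&(P[:,1]>.02)&(P[:,1]<.27)&(P[:,2]>.1)
q=P[m]; print("vice z hist",np.histogram(q[:,2],bins=np.arange(.1,.24,.01)))
np.save("vice.npy",np.c_[q,C[m]])
E
```

```text
[[-0.001 -0.967 -0.254  0.07 ]
 [ 1.    -0.001 -0.001 -0.   ]
 [ 0.    -0.254  0.967 -0.163]
 [ 0.     0.     0.     1.   ]] 331.0888791179232
bar 0.5727757 -0.24561633 [0.1869804  0.98236364] 79.22338 [-0.18828501 -0.18129492  0.24742226  0.25202926] 1268 0.20063700469348494
stand origin [ 0.55439889 -0.20846127] x [ 0.98236364 -0.1869804 ]
-0.15 645 [-0.0155 -0.1488  0.1147] [-0.184  -0.1186] [  0   0   0   0  30 325 257  32   1   0   0]
  ztop/bot [-0.806  0.202]
-0.05 697 [-0.0156 -0.0496  0.1157] [-0.0837 -0.0184] [  0   0   0   0  27 369 270  28   3   0   0]
  ztop/bot [-0.805  0.202]
0.05 763 [-0.0153  0.0517  0.1159] [0.0179 0.0828] [  0   0   0   0  47 369 321  25   1   0   0]
  ztop/bot [-0.806  0.202]
0.15 813 [-0.0157  0.1502  0.1162] [0.1179 0.1816] [  0   0   0   0  36 443 307  27   0   0   0]
  ztop/bot [-0.804  0.202]
vice z hist (array([1091,  891,  612,  775,  524, 1499,  148,  103,  107,  108,  139,
         11,    0]), array([0.1 , 0.11, 0.12, 0.13, 0.14, 0.15, 0.16, 0.17, 0.18, 0.19, 0.2 ,
       0.21, 0.22, 0.23]))
```

```bash
python3 - <<'E'
from h import *
V=np.load("vice.npy"); P=V[:,:3]; C=V[:,3:]
blue=(C[:,2]>C[:,0]+12)
m=(P[:,2]>.145)&(P[:,2]<.17)
for nm,mm in [("front",m&(P[:,0]<.38)),("rear",m&(P[:,0]>.40))]:
    q=P[mm]; r=cv2.minAreaRect((q[:,:2]*1000).astype(np.float32)); print(nm,len(q),np.round(cv2.boxPoints(r)),r, np.percentile(q[:,2],[5,50,95]))
p=(P[:,2]>.165)&(P[:,2]<.205); q=P[p]; r=cv2.minAreaRect((q[:,:2]*1000).astype(np.float32)); print("pat",r,cv2.boxPoints(r))
# top-down map image coloured by z
im=np.zeros((520,740,3),np.uint8)
for (x,y,z),c in zip(P,C):
    u=int((.27-y)*2000*1.2); v=int((.47-x)*2000*1.2)
    v=int((.5-x)*2000); u=int((.27-y)*2000)
    zz=int(np.clip((z-.1)/.12*179,0,179)); 
    if 0<=u<740 and 0<=v<520: cv2.circle(im,(u,v),3,cv2.cvtColor(np.uint8([[[zz,255,255]]]),cv2.COLOR_HSV2BGR)[0,0].tolist(),-1)
cv2.imwrite("pics/top.png",im)
E
```

```text
front 1080 [[314. 100.]
 [361.  97.]
 [369. 209.]
 [321. 212.]] ((341.19097900390625, 154.82708740234375), (112.56683349609375, 47.651710510253906), 86.390380859375) [0.14689244 0.15533213 0.15890603]
rear 845 [[433.  92.]
 [502.  86.]
 [511. 198.]
 [441. 203.]] ((471.7958679199219, 144.562255859375), (111.48247528076172, 69.56310272216797), 85.68936157226562) [0.1468617  0.15554874 0.16661383]
pat ((447.88958740234375, 146.71499633789062), (68.62140655517578, 18.27338409423828), 82.25345611572266) [[434.2115   113.94896 ]
 [452.3181   111.485855]
 [461.5677   179.48103 ]
 [443.46106  181.94414 ]]
```

View pics/top.png

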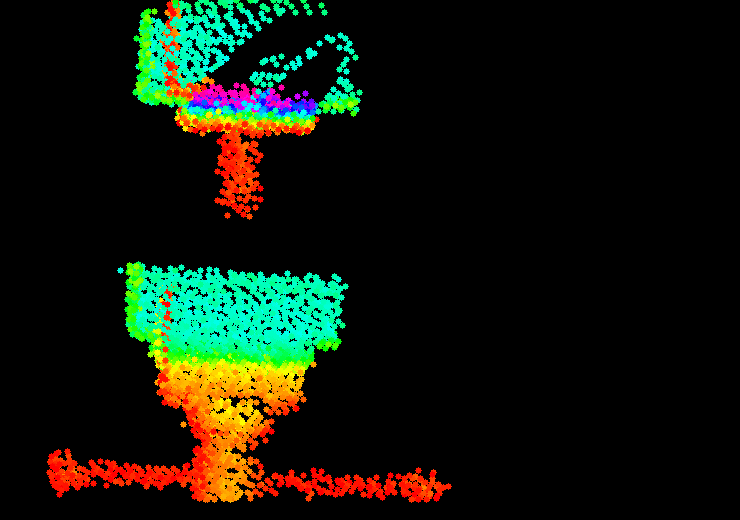

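The top-down map gives a vice yaw of about -4°. Its front jaw face is at x≈0.365, the rear face at x≈0.443, and the jaw tops are at z≈0.157. Next I'll rectify each plate's face to find which side is clipped.

```bash
cat >> h.py <<'E'
def project(c,X):
    p=(np.asarray(X)-c["origin"])@rot(c["rotation"]); return p[...,:2]/p[...,2:]*[c["fx"],c["fy"]]+[c["cx"],c["cy"]]
def rectify(c,O,ex,W=(-.05,.05),Z=(.02,.22),s=1400):
    """O: 3D point, ex: unit vector to image right, image up = z."""
    u=np.arange(W[0],W[1],1/s); z=np.arange(Z[1],Z[0],-1/s)
    uu,zz=np.meshgrid(u,z); X=np.array([O[0],O[1],0])+uu[...,None]*np.array([*ex,0])+zz[...,None]*[0,0,1]
    m=project(c,X).astype(np.float32); return cv2.remap(c["frame"],m[...,0],m[...,1],cv2.INTER_CUBIC)
SO=np.array([.5544,-.2085]); SX=np.array([.98236,-.18698]); SY=np.array([.18698,.98236])
E
python3 - <<'E'
from h import *
rows=[]
for n in("side","scene"):
    c=dict(np.load(n+"0.npz")); r=[]
    for y in(.15,.05,-.05,-.15): r.append(rectify(c,SO-.0155*SX+y*SY,-SY))
    r.append(rectify(c,[.442,.146],[-.07,-.9975],Z=(.05,.25)))
    rows.append(np.hstack(r))
im=np.vstack(rows)[...,::-1].copy()
h=im.shape[0]//2
for z in(.20,.19,.18): 
    for k in(0,h): cv2.line(im,(0,int((.22-z)*1400)+k),(6,int((.22-z)*1400)+k),(0,0,255),1)
print(im.shape); cv2.imwrite("pics/rect.png",im)
E
```

```text
(560, 700, 3)
```

View pics/rect.png

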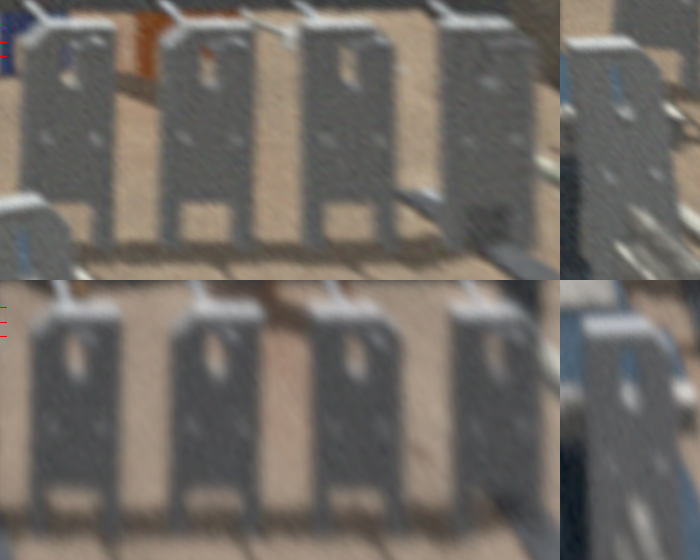

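Image right is -y here. The blanks at stand y=+150 and +50 are clipped on +y, so they need a half turn. The blanks at -50 and -150 are clipped on -y, and so is the pattern, so it's pattern_r. Plate tops are at z≈0.20.

```bash
cat >> h.py <<'E'
def down(yaw): return R.from_euler('xyz',[180,0,yaw],degrees=True).as_matrix()
def plan(start,wps,maxang=178):
    """start=(pos,Rot); prints tool-frame shift/300mm, rotvec/pi for each waypoint (pos,Rot) relative to start"""
    p0,R0=start
    for p,Rw in wps:
        t=R0.T@(np.asarray(p)-p0)/.3; w=R.from_matrix(R0.T@Rw).as_rotvec()/np.pi
        n=max(np.linalg.norm(t)*300/41.7,np.linalg.norm(w)*180/7.16)
        print(np.round(t,3).tolist()+np.round(w,3).tolist(),"rows>=%.1f"%n)
def now():
    o=get_obs(); return np.array(o["tool_pos"]),rot(o["tool_rot"])
def hang(y,x=-.012): return SO+x*SX+y*SY
E
python3 - <<'E'
from h import *
s=dict(np.load("scene0.npz"));a=dict(np.load("side0.npz"))
P=cloud(s); print("cup",np.round(P[int(285/1.4)-4:int(285/1.4)+30:6,int(503/1.4)],3).tolist())
for c in(a,s):
    P=cloud(c).reshape(-1,3)
    m=(P[:,2]>.165)&(P[:,2]<.2)&(P[:,0]>.41)&(P[:,0]<.47)&(P[:,1]>.10)&(P[:,1]<.19)
    q=P[m]; A=np.c_[q[:,1:],np.ones(len(q))]
    for i in range(4):
        k=np.linalg.lstsq(A,q[:,0],rcond=None)[0]; r=q[:,0]-A@k; kk=abs(r)<.004; q=q[kk];A=A[kk]
    print("pattern x=%.3f y + %.3f z +%.3f"%tuple(k),len(q),"x at y.146 z.2,.165,.08:",[round(k@[.146,z,1],4) for z in(.2,.165,.08)],np.percentile(q[:,1],[1,99]))
h=hang(-.15); print(h)
D=down(169.2)
st=now(); plan(st,[((*h,.30),D)])
E
```

```text
cup [[0.478, -0.387, 0.001], [0.418, -0.317, 0.063], [0.409, -0.313, 0.042], [0.365, -0.261, 0.084], [0.362, -0.265, 0.053], [0.363, -0.273, 0.013]]
pattern x=0.057 y + 0.101 z +0.421 216 x at y.146 z.2,.165,.08: [np.float64(0.4496), np.float64(0.4461), np.float64(0.4376)] [0.11421805 0.17989481]
pattern x=0.044 y + 0.095 z +0.421 138 x at y.146 z.2,.165,.08: [np.float64(0.4464), np.float64(0.4431), np.float64(0.4351)] [0.11390843 0.17740805]
[ 0.51456468 -0.35361024]
[1.005, -0.343, -0.261, -0.0, -0.001, -0.792] rows>=19.9
```

Emit:
{"method": "servo_tool", "body": {"series": [[[0.6, -0.2, -0.26, 0, 0, -0.47, 0.9], [0.6, -0.2, -0.26, 0, 0, -0.47, 0.9], [0.6, -0.2, -0.26, 0, 0, -0.47, 0.9], [0.6, -0.2, -0.26, 0, 0, -0.47, 0.9], [0.6, -0.2, -0.26, 0, 0, -0.47, 0.9], [0.6, -0.2, -0.26, 0, 0, -0.47, 0.9], [0.6, -0.2, -0.26, 0, 0, -0.47, 0.9], [0.6, -0.2, -0.26, 0, 0, -0.47, 0.9], [0.6, -0.2, -0.26, 0, 0, -0.47, 0.9], [0.6, -0.2, -0.26, 0, 0, -0.47, 0.9], [0.6, -0.2, -0.26, 0, 0, -0.47, 0.9], [0.6, -0.2, -0.26, 0, 0, -0.47, 0.9]]]}}

```text
time_s: 1.15
tool_pos: [0.4252, -0.4466, 0.3001]
tool_rot: [-180.0, -0.0, 111.6]
force: [-0.0, -0.5, -0.2]
grip_width: 0.0783
grasp_force: 0.0
```

```bash
python3 - <<'E'
from h import *
st=now(); print(get_obs()["qpos"]); plan(st,[((*hang(-.15),.30),down(169.2)),((*hang(-.15),.20),down(169.2))])
E
```

```text
[ 59.44265442  13.9714637  -19.04058936  80.55713798   4.52822395
  86.26430053  62.20689656]
[0.179, 0.391, 0.0, 0.0, -0.0, -0.32] rows>=8.0
[0.178, 0.391, 0.334, 0.0, -0.0, -0.32] rows>=8.0
```

Emit:
{"method": "servo_tool", "body": {"series": [[[0.179, 0.391, 0, 0, 0, -0.32, 0.9], [0.179, 0.391, 0, 0, 0, -0.32, 0.9], [0.179, 0.391, 0, 0, 0, -0.32, 0.9], [0.179, 0.391, 0, 0, 0, -0.32, 0.9], [0.179, 0.391, 0, 0, 0, -0.32, 0.9], [0.179, 0.391, 0, 0, 0, -0.32, 0.9], [0.179, 0.391, 0, 0, 0, -0.32, 0.9], [0.179, 0.391, 0, 0, 0, -0.32, 0.9], [0.179, 0.391, 0, 0, 0, -0.32, 0.9], [0.179, 0.391, 0, 0, 0, -0.32, 0.9]]]}}

```text
time_s: 1.98
tool_pos: [0.515, -0.3542, 0.3002]
tool_rot: [180.0, -0.0, 168.6]
force: [0.1, -0.8, 0.4]
grip_width: 0.0787
grasp_force: 0.0
```

```bash
cat >> h.py <<'E'
def tops(y,show=None):
    """wrist view: plate hanging at stand y; prints local x,y extents of its top edge"""
    o=get_obs(); c=eyes.read_camera("wrist"); P=cloud(c,o).reshape(-1,3)
    if show: cv2.imwrite(show,c["frame"][...,::-1])
    P=P[np.isfinite(P[:,0])]
    L=np.c_[(P[:,:2]-SO)@SX,(P[:,:2]-SO)@SY,P[:,2]]
    m=(abs(L[:,1]-y)<.05)&(L[:,0]>-.06)&(L[:,0]<.012)&(L[:,2]>.12)&(L[:,2]<.25)
    q=L[m]; zt=np.percentile(q[:,2],98); print("n",len(q),"ztop",zt.round(4))
    e=q[abs(q[:,2]-zt)<.006]; print("top x",np.percentile(e[:,0],[5,50,95]).round(4),"y",np.percentile(e[:,1],[1,50,99]).round(4))
    e=q[q[:,2]<zt-.02]; print("face x",np.percentile(e[:,0],[5,50,95]).round(4),"y",np.percentile(e[:,1],[1,99]).round(4),"z",np.percentile(e[:,2],[1,99]).round(3))
E
python3 - <<'E'
from h import *
o=get_obs(); print(o["tool_pos"],o["tool_rot"],o["qpos"]); tops(-.15,"pics/w1.png")
E
```

```text
[ 0.51504611 -0.35423059  0.30020949] [ 1.79983750e+02 -3.03109864e-02  1.68642384e+02] [ 55.59272985  16.27201767 -29.75554207  78.96053197   7.99792096
  86.88418279 105.03594441]
n 1962 ztop 0.2011
top x [-0.0323 -0.0144 -0.0102] y [-0.1726 -0.1502 -0.122 ]
face x [-0.0169 -0.0166 -0.0146] y [-0.1842 -0.1222] z [0.122 0.18 ]
```

View pics/w1.png

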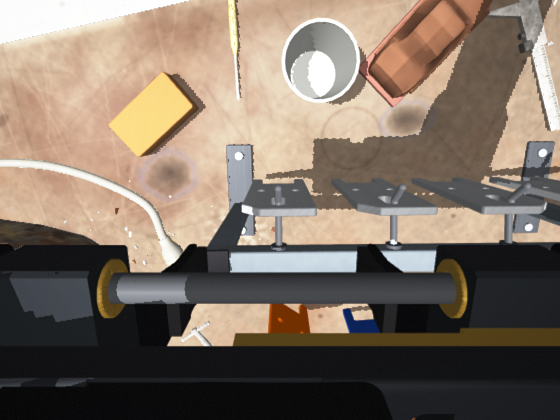

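The wrist view shows the blank at px (280,200), clipped on its left (-y), as expected. Stand-frame centre is x=-0.013, y=-0.153, top z=0.201.

```bash
python3 - <<'E'
from h import *
D=down(169.2); h=hang(-.153,-.013); st=now()
plan(st,[((*h,.22),D),((*h,.158),D)])
print("lift seq from grasp")
b=hang(-.153,-.05)
plan((np.array([*h,.158]),D),[((*h,.180),D),((*b,.180),D),((*b,.30),D)])
E
```

```text
[0.005, -0.008, 0.268, 0.0, -0.0, -0.003] rows>=1.9
[0.005, -0.008, 0.474, 0.0, -0.0, -0.003] rows>=3.4
lift seq from grasp
[0.0, 0.0, -0.073, 0.0, 0.0, 0.0] rows>=0.5
[0.123, -0.0, -0.073, 0.0, 0.0, 0.0] rows>=1.0
[0.123, -0.0, -0.473, 0.0, 0.0, 0.0] rows>=3.5
```

Emit:
{"method": "servo_tool", "body": {"series": [[[0.005, -0.008, 0.15, 0, 0, -0.003, 0.9], [0.005, -0.008, 0.27, 0, 0, -0.003, 0.9], [0.005, -0.008, 0.36, 0, 0, -0.003, 0.9], [0.005, -0.008, 0.43, 0, 0, -0.003, 0.9], [0.005, -0.008, 0.474, 0, 0, -0.003, 0.9], [0.005, -0.008, 0.474, 0, 0, -0.003, 0.9], [0.005, -0.008, 0.474, 0, 0, -0.003, 0.6], [0.005, -0.008, 0.474, 0, 0, -0.003, 0.6], [0.005, -0.008, 0.474, 0, 0, -0.003, 0.6], [0.005, -0.008, 0.474, 0, 0, -0.003, 0.6], [0.005, -0.008, 0.474, 0, 0, -0.003, 0.6], [0.005, -0.008, 0.474, 0, 0, -0.003, 0.6]]], "grip_force": 35}}

```text
time_s: 3.03
tool_pos: [0.5144, -0.3569, 0.1602]
tool_rot: [-179.9, 0.2, 169.4]
force: [0.7, -0.2, 6.4]
grip_width: 0.0636
grasp_force: 35.0
```

Emit:
{"method": "servo_tool", "body": {"series": [[[0, 0, -0.03, 0, 0, 0, 0.6], [0, 0, -0.055, 0, 0, 0, 0.6], [0, 0, -0.073, 0, 0, 0, 0.6], [0, 0, -0.073, 0, 0, 0, 0.6], [0.03, 0, -0.073, 0, 0, 0, 0.6], [0.06, 0, -0.073, 0, 0, 0, 0.6], [0.09, 0, -0.073, 0, 0, 0, 0.6], [0.123, 0, -0.073, 0, 0, 0, 0.6], [0.123, 0, -0.18, 0, 0, 0, 0.6], [0.123, 0, -0.29, 0, 0, 0, 0.6], [0.123, 0, -0.4, 0, 0, 0, 0.6], [0.123, 0, -0.473, 0, 0, 0, 0.6]]]}}

```text
time_s: 4.03
tool_pos: [0.4766, -0.3497, 0.3037]
tool_rot: [-179.9, 0.2, 169.3]
force: [0.1, -0.2, -1.4]
grip_width: 0.0636
grasp_force: 35.0
```

```bash
python3 - <<'E'
from h import *
o=get_obs(); print(o["tool_pos"],o["tool_rot"],o["grip_width"],o["grasp_force"],o["force"])
c=eyes.read_camera("wrist"); cv2.imwrite("pics/w2.png",c["frame"][...,::-1])
P=cloud(c,o); T=(P-np.array(o["tool_pos"]))@rot(o["tool_rot"])
m=(abs(T[...,1])<.03)&(abs(T[...,0])<.03)&(T[...,2]>-.06)&(T[...,2]<.12)
q=T[m]; print(len(q)); 
A=np.c_[q[:,2],q[:,1],np.ones(len(q))]; f=q[:,2]>-.03; print(np.linalg.lstsq(A[f],q[f][:,0],rcond=None)[0], "topz",np.percentile(q[:,2],[1,5,50,99]),"y",np.percentile(q[:,1],[1,99]))
E
```

```text
[ 0.47658728 -0.34973366  0.30366249] [-1.79877907e+02  1.52965496e-01  1.69337835e+02] 0.06361718870375987 34.96921966318041 [ 0.05154229 -0.17930112 -1.40003457]
6275
[ 0.00462155 -0.00367024  0.0048813 ] topz [-0.02268712 -0.019909    0.01534416  0.1108679 ] y [-0.02946278  0.02952366]
```

View pics/w2.png

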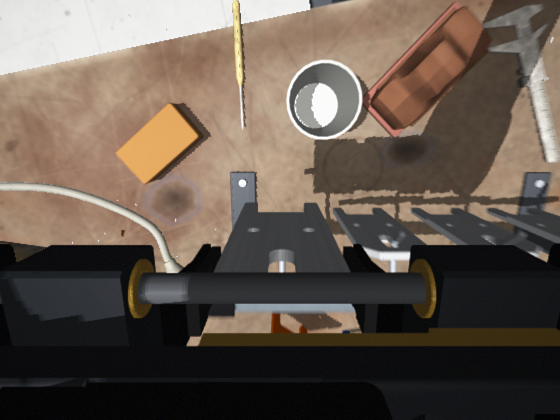

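```bash
python3 - <<'E'
from h import *
D=down(176); st=now()
plan(st,[((.46,-.34,.39),down(169.3)),((.55,.14,.39),D)])
E
```

```text
[0.063, 0.022, -0.275, -0.002, 0.003, 0.0] rows>=2.0
[0.065, 1.65, -0.283, -0.002, 0.002, -0.037] rows>=12.1
```

Emit:
{"method": "servo_tool", "body": {"series": [[[0.06, 0.02, -0.12, 0, 0, 0, 0.6], [0.06, 0.02, -0.22, 0, 0, 0, 0.6], [0.06, 0.05, -0.28, 0, 0, 0, 0.6], [0.06, 0.15, -0.28, 0, 0, 0, 0.6], [0.06, 0.26, -0.28, 0, 0, 0, 0.6], [0.06, 0.38, -0.28, 0, 0, 0, 0.6], [0.06, 0.5, -0.28, 0, 0, 0, 0.6], [0.06, 0.62, -0.28, 0, 0, 0, 0.6], [0.06, 0.74, -0.28, 0, 0, 0, 0.6], [0.06, 0.86, -0.28, 0, 0, 0, 0.6], [0.06, 0.96, -0.28, 0, 0, -0.02, 0.6], [0.06, 1.0, -0.28, 0, 0, -0.02, 0.6]]]}}

```text
time_s: 5.08
tool_pos: [0.5141, -0.0453, 0.3842]
tool_rot: [179.9, 0.0, 173.5]
force: [-0.9, 0.1, -1.8]
grip_width: 0.0631
grasp_force: 35.0
```

Emit:
{"method": "servo_tool", "body": {"series": [[[0, 0.1, 0, 0, 0, 0, 0.6], [0, 0.22, 0, 0, 0, -0.017, 0.6], [0, 0.34, 0, 0, 0, -0.017, 0.6], [0, 0.46, 0, 0, 0, -0.017, 0.6], [0, 0.56, 0, 0, 0, -0.017, 0.6], [0, 0.62, 0, 0, 0, -0.017, 0.6], [0, 0.65, 0, 0, 0, -0.017, 0.6], [0, 0.65, 0, 0, 0, -0.017, 0.6], [0, 0.65, 0, 0, 0, -0.017, 0.6]]]}}

```text
time_s: 5.83
tool_pos: [0.5384, 0.141, 0.3838]
tool_rot: [-179.9, -0.0, 176.0]
force: [0.6, -0.3, -1.5]
grip_width: 0.0634
grasp_force: 35.0
```

```bash
python3 - <<'E'
from h import *
o=get_obs(); print(o["tool_pos"],o["tool_rot"],o["qpos"])
c=eyes.read_camera("wrist"); cv2.imwrite("pics/w3.png",c["frame"][...,::-1])
P=cloud(c,o); np.savez("w3.npz",P=P)
q=P[np.isfinite(P[...,0])]
for nm,mm in [("front",(q[:,0]>.29)&(q[:,0]<.4)&(q[:,2]>.145)&(q[:,2]<.17)&(q[:,1]>.05)&(q[:,1]<.25)),("pat top",(q[:,0]>.4)&(q[:,0]<.48)&(q[:,2]>.195)&(q[:,2]<.225)&(q[:,1]>.05)&(q[:,1]<.25)),("rear",(q[:,0]>.42)&(q[:,0]<.52)&(q[:,2]>.145)&(q[:,2]<.17)&(q[:,1]>.05)&(q[:,1]<.25))]:
    e=q[mm]
    if len(e)<10: print(nm,len(e)); continue
    r=cv2.minAreaRect((e[:,:2]*1000).astype(np.float32)); print(nm,len(e),r,cv2.boxPoints(r).round(1).tolist(),np.percentile(e[:,2],[5,50,95,99]))
E
```

```text
[0.53835122 0.14100014 0.38380455] [-1.79907203e+02 -2.90710026e-02  1.75999405e+02] [ 28.00337953  10.13524558 -52.64182132  78.84359683   8.13952852
  94.98532737  62.49874159]
front 2652 ((352.0411376953125, 151.69105529785156), (110.95440673828125, 24.31666374206543), 86.82638549804688) [[336.79998779296875, 97.0], [361.1000061035156, 95.5999984741211], [367.29998779296875, 206.39999389648438], [343.0, 207.8000030517578]] [0.14963389 0.15529806 0.1574042  0.15795954]
pat top 479 ((451.22674560546875, 146.57894897460938), (59.788665771484375, 8.398857116699219), 87.29292297363281) [[445.6000061035156, 116.9000015258789], [454.0, 116.5], [456.79998779296875, 176.1999969482422], [448.3999938964844, 176.60000610351562]] [0.19739663 0.20713367 0.208621   0.20919904]
rear 3911 ((473.0989685058594, 146.34327697753906), (106.39777374267578, 63.82240295410156), 85.97308349609375) [[437.5, 95.5], [501.20001220703125, 91.0], [508.70001220703125, 197.1999969482422], [445.0, 201.6999969482422]] [0.14789626 0.15542253 0.15730713 0.15860586]
```

View pics/w3.png

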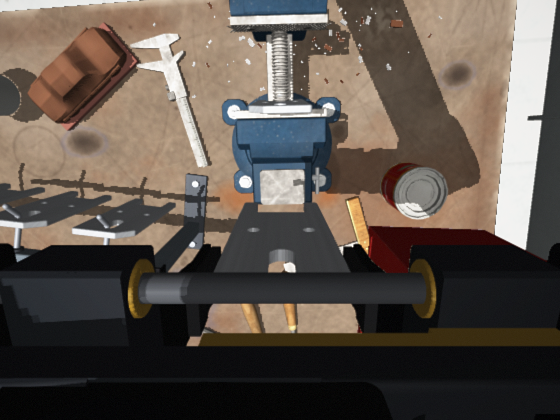

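```bash
python3 - <<'E'
from h import *
P=np.load("w3.npz")["P"]
for u in (240,262,285,310,325,333):
    print(u,[tuple((P[v,u]*1000).round(0).astype(int)) for v in range(96,126,2)])
im=cv2.imread("pics/w3.png")[0:215,200:370]; cv2.imwrite("pics/w3c.png",cv2.resize(im,None,fx=2.8,fy=2.8,interpolation=cv2.INTER_CUBIC))
E
```

```text
240 [(np.int64(418), np.int64(85), np.int64(2)), (np.int64(421), np.int64(84), np.int64(1)), (np.int64(425), np.int64(86), np.int64(15)), (np.int64(428), np.int64(86), np.int64(16)), (np.int64(430), np.int64(85), np.int64(14)), (np.int64(433), np.int64(85), np.int64(13)), (np.int64(436), np.int64(85), np.int64(14)), (np.int64(447), np.int64(100), np.int64(151)), (np.int64(449), np.int64(100), np.int64(154)), (np.int64(451), np.int64(100), np.int64(155)), (np.int64(454), np.int64(100), np.int64(155)), (np.int64(456), np.int64(99), np.int64(146)), (np.int64(458), np.int64(100), np.int64(154)), (np.int64(460), np.int64(100), np.int64(156)), (np.int64(462), np.int64(99), np.int64(156))]
262 [(np.int64(421), np.int64(120), np.int64(15)), (np.int64(424), np.int64(119), np.int64(14)), (np.int64(431), np.int64(122), np.int64(65)), (np.int64(438), np.int64(125), np.int64(125)), (np.int64(444), np.int64(127), np.int64(175)), (np.int64(448), np.int64(129), np.int64(206)), (np.int64(450), np.int64(129), np.int64(207)), (np.int64(452), np.int64(128), np.int64(205)), (np.int64(453), np.int64(128),
[... 2408 characters left out ...]
(155))]
333 [(np.int64(428), np.int64(229), np.int64(1)), (np.int64(432), np.int64(227), np.int64(16)), (np.int64(435), np.int64(227), np.int64(17)), (np.int64(438), np.int64(227), np.int64(15)), (np.int64(440), np.int64(227), np.int64(14)), (np.int64(444), np.int64(226), np.int64(18)), (np.int64(446), np.int64(226), np.int64(17)), (np.int64(449), np.int64(226), np.int64(16)), (np.int64(452), np.int64(226), np.int64(17)), (np.int64(455), np.int64(227), np.int64(14)), (np.int64(458), np.int64(226), np.int64(15)), (np.int64(461), np.int64(226), np.int64(16)), (np.int64(464), np.int64(226), np.int64(14)), (np.int64(467), np.int64(226), np.int64(12)), (np.int64(470), np.int64(228), np.int64(1))]
```

View pics/w3c.png

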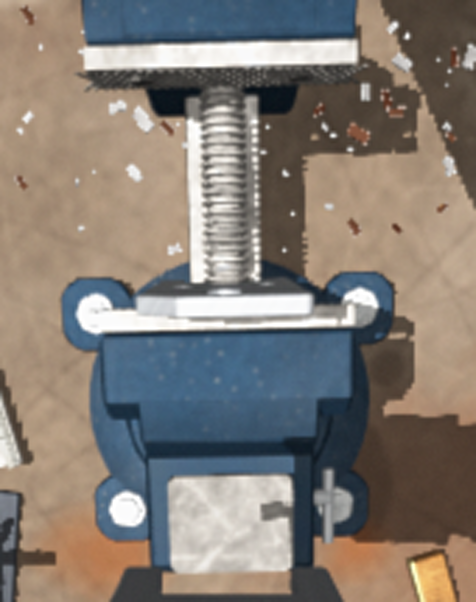

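Pattern: top centre ≈ (0.4525, 0.1465, 0.207), leaning 5.6°. The rear face is at x≈0.449 mid width and vice yaw is ≈ -3.5°. I'll put the first blank in about 8 mm in front of the pattern, with the same lean.

```bash
cat >> h.py <<'E'
VX=np.array([.9981,-.061]); VY=np.array([.061,.9981])
def vrot(lean,yaw=176.5): return R.from_rotvec(np.radians(lean)*np.array([*VY,0])).as_matrix()@down(yaw)
def vpos(off,z,toolx,lean=5.6,y=.1465):
    """TCP (world) so that a plate lying toolx ahead (to the robot) of the TCP has its mid plane off in front of the pattern's"""
    xy=np.array([.4525-(.207-z)*np.tan(np.radians(5.6)),y])-VX*(off-toolx); return np.array([*xy,z])
E
python3 - <<'E'
from h import *
D=vrot(5.6); st=now(); f=vpos(.015,.1675,.0015)
up=f.copy(); up[2]=.384; print(f)
plan(st,[(up,D)]); plan((up,D),[(f+[0,0,.1],D),(f+[0,0,.02],D),(f,D),(f+[0,0,-.001],D)])
E
```

```text
[0.43515264 0.1473235  0.1675    ]
[0.346, -0.001, -0.0, -0.0, 0.031, -0.003] rows>=2.5
[-0.038, 0.0, 0.386, 0.0, 0.0, 0.0] rows>=2.8
[-0.064, 0.0, 0.652, 0.0, 0.0, 0.0] rows>=4.7
[-0.07, 0.0, 0.718, 0.0, 0.0, 0.0] rows>=5.2
[-0.071, 0.0, 0.722, 0.0, 0.0, 0.0] rows>=5.2
```

Emit:
{"method": "servo_tool", "body": {"series": [[[0.1, 0, 0, 0, 0.01, 0, 0.6], [0.2, 0, 0, 0, 0.02, -0.003, 0.6], [0.28, 0, 0, 0, 0.031, -0.003, 0.6], [0.33, 0, 0, 0, 0.031, -0.003, 0.6], [0.346, 0, 0, 0, 0.031, -0.003, 0.6], [0.346, 0, 0, 0, 0.031, -0.003, 0.6], [0.346, 0, 0, 0, 0.031, -0.003, 0.6]]]}}

```text
time_s: 6.47
tool_pos: [0.4358, 0.148, 0.3844]
tool_rot: [-180.0, -5.5, 176.4]
force: [0.3, -0.4, -1.9]
grip_width: 0.0637
grasp_force: 35.0
```

```bash
python3 - <<'E'
from h import *
D=vrot(5.6); st=now(); f=vpos(.015,.1675,.0015); print(st[0],get_obs()["qpos"].round(0),get_obs()["tool_rot"])
plan(st,[(f+[0,0,.1],D),(f+[0,0,.02],D),(f,D)])
E
```

```text
[0.43578161 0.14804577 0.38444632] [ 34.  -1. -52.  87.  -3.  99.  68.] [-179.96420831   -5.47463463  176.40880333]
[-0.035, -0.002, 0.388, -0.0, 0.001, -0.001] rows>=2.8
[-0.061, -0.002, 0.654, -0.0, 0.001, -0.001] rows>=4.7
[-0.067, -0.002, 0.72, -0.0, 0.001, -0.001] rows>=5.2
```

Emit:
{"method": "servo_tool", "body": {"series": [[[-0.01, -0.002, 0.1, 0, 0.001, 0, 0.6], [-0.02, -0.002, 0.2, 0, 0.001, 0, 0.6], [-0.027, -0.002, 0.3, 0, 0.001, 0, 0.6], [-0.036, -0.002, 0.4, 0, 0.001, 0, 0.6], [-0.044, -0.002, 0.48, 0, 0.001, 0, 0.6], [-0.05, -0.002, 0.55, 0, 0.001, 0, 0.6], [-0.056, -0.002, 0.61, 0, 0.001, 0, 0.6], [-0.061, -0.002, 0.655, 0, 0.001, 0, 0.6], [-0.064, -0.002, 0.69, 0, 0.001, 0, 0.6], [-0.066, -0.002, 0.71, 0, 0.001, 0, 0.6], [-0.067, -0.002, 0.72, 0, 0.001, 0, 0.6], [-0.067, -0.002, 0.72, 0, 0.001, 0, 0.6]]]}}

```text
time_s: 7.47
tool_pos: [0.4348, 0.1486, 0.1682]
tool_rot: [180.0, -5.7, 176.5]
force: [-0.6, -0.7, 2.0]
grip_width: 0.0637
grasp_force: 35.0
```

```bash
python3 - <<'E'
from h import *
o=get_obs(); print(o["tool_pos"],o["tool_rot"],o["force"],o["wrist_torque"],o["qpos"].round(0))
a=eyes.read_camera("side")
P=cloud(a).reshape(-1,3)
m=(P[:,2]>.16)&(P[:,2]<.205)&(P[:,0]>.38)&(P[:,0]<.45)&(P[:,1]>.12)&(P[:,1]<.17)
print(np.histogram(P[m][:,0],bins=np.arange(.4,.452,.004)))
im=a["frame"][...,::-1]; cv2.imwrite("pics/s2.png",cv2.resize(im[190:320,205:375],None,fx=4,fy=4,interpolation=cv2.INTER_CUBIC))
E
```

```text
[0.43479023 0.14862117 0.16824926] [179.99141187  -5.74587118 176.53698122] [-0.57346929 -0.71888919  2.00966571] [-0.25151191  0.12721031  0.01389886] [ 32.   5. -54. 108.   2.  75.  64.]
(array([  0,   0,   0,   0,   0,   0,   5,  62, 124,  28,   4,  16]), array([0.4  , 0.404, 0.408, 0.412, 0.416, 0.42 , 0.424, 0.428, 0.432,
       0.436, 0.44 , 0.444, 0.448]))
```

View pics/s2.png

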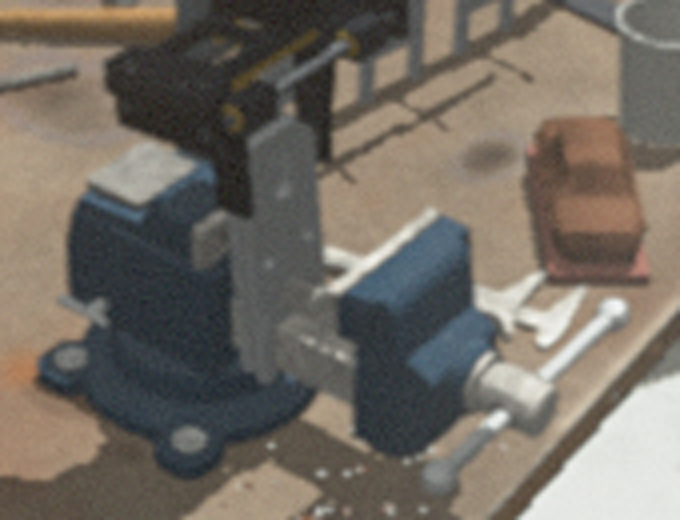

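Emit:
{"method": "servo_tool", "body": {"series": [[[0, 0, 0, 0, 0, 0, 0.82], [0, 0, 0, 0, 0, 0, 0.82], [0, 0, 0, 0, 0, 0, 0.82], [0.02, 0, 0, 0, 0, 0, 0.82], [0.02, -0.004, 0, 0, 0, 0, 0.6], [0.02, -0.004, 0, 0, 0, 0, 0.6], [0.02, -0.004, 0, 0, 0, 0, 0.6], [0.02, -0.004, -0.003, 0, 0, 0, 0.6], [0.01, -0.004, -0.003, 0, 0, 0, 0.6], [0.002, -0.004, -0.003, 0, 0, 0, 0.6], [-0.001, -0.004, -0.003, 0, 0, 0, 0.6], [-0.001, -0.004, -0.001, 0, 0, 0, 0.6]]], "grip_force": 8}}

```text
time_s: 8.52
tool_pos: [0.4336, 0.1478, 0.1673]
tool_rot: [180.0, -5.9, 176.6]
force: [-4.2, -0.5, 1.0]
grip_width: 0.0638
grasp_force: 8.0
```

```bash
python3 - <<'E'
from h import *
o=get_obs(); print(o["tool_pos"],o["tool_rot"],o["force"],o["grip_width"])
st=now(); D=vrot(5.6); D2=down(169.2)
h=hang(-.053,-.018)
a=st[0]+[0.012,0,.12]; plan(st,[(a,D),((*st[0][:2]+[.02,-.1],.33),D2)])
print((a,D)); plan((a,D),[((*h,.32),D2)])
E
```

```text
[0.43357242 0.14775452 0.16726065] [179.97950643  -5.8927873  176.58287677] [-4.16922784 -0.53967036  1.04476456] 0.0638171240228783
[0.001, 0.003, -0.402, 0.0, -0.002, 0.0] rows>=2.9
[-0.03, -0.329, -0.549, -0.002, -0.033, 0.041] rows>=4.6
(array([0.44557242, 0.14775452, 0.28726065]), array([[-9.93371446e-01,  6.10483189e-02, -9.73975039e-02],
       [ 6.07574219e-02,  9.98134812e-01,  5.95255760e-03],
       [ 9.75792329e-02, -4.52048993e-06, -9.95227760e-01]]))
[-0.34, -1.331, -0.143, -0.002, -0.031, 0.041] rows>=9.9
```

Emit:
{"method": "servo_tool", "body": {"series": [[[-0.001, -0.004, 0, 0, 0, 0, 0.84], [-0.001, -0.004, 0, 0, 0, 0, 0.84], [-0.001, -0.004, 0, 0, 0, 0, 0.84], [0, 0, -0.05, 0, 0, 0, 0.86], [0, 0, -0.15, 0, 0, 0, 0.9], [0, 0, -0.27, 0, 0, 0, 0.9], [0, 0, -0.4, 0, 0, 0, 0.9], [0, 0, -0.4, 0, 0, 0, 0.9]]]}}

```text
time_s: 9.18
tool_pos: [0.4504, 0.1481, 0.2939]
tool_rot: [179.8, -5.1, 176.5]
force: [0.4, 0.1, 0.3]
grip_width: 0.078
grasp_force: 0.0
```

Emit:
{"method": "servo_tool", "body": {"series": [[[-0.03, -0.1, -0.14, 0, 0, 0, 0.9], [-0.06, -0.23, -0.14, 0, -0.01, 0.01, 0.9], [-0.09, -0.36, -0.14, 0, -0.03, 0.041, 0.9], [-0.12, -0.49, -0.14, 0, -0.031, 0.041, 0.9], [-0.16, -0.62, -0.14, 0, -0.031, 0.041, 0.9], [-0.19, -0.75, -0.14, 0, -0.031, 0.041, 0.9], [-0.22, -0.87, -0.14, 0, -0.031, 0.041, 0.9], [-0.25, -0.97, -0.14, 0, -0.031, 0.041, 0.9], [-0.255, -0.99, -0.14, 0, -0.031, 0.041, 0.9], [-0.255, -1.0, -0.14, 0, -0.031, 0.041, 0.9]]]}}

```text
time_s: 10.02
tool_pos: [0.5086, -0.1601, 0.3204]
tool_rot: [-179.7, -0.2, 168.9]
force: [0.0, 0.3, 0.3]
grip_width: 0.0781
grasp_force: 0.0
```

```bash
python3 - <<'E'
from h import *
o=get_obs(); print(o["tool_pos"],o["tool_rot"],o["force"],o["grip_width"])
for y in(.15,.05,-.05): tops(y)
D2=down(169.2); h=hang(-.053,-.018); plan(now(),[((*h,.25),D2),((*h,.158),D2)])
a=eyes.read_camera("side"); P=cloud(a).reshape(-1,3)
im=a["frame"][...,::-1]; cv2.imwrite("pics/s3.png",cv2.resize(im[120:320,205:405],None,fx=3,fy=3,interpolation=cv2.INTER_CUBIC))
E
```

```text
[ 0.50855516 -0.16012553  0.32038498] [-1.79682724e+02 -1.59804234e-01  1.68948599e+02] [0.0278644  0.34187942 0.3032073 ] 0.07807439071561975
n 1883 ztop 0.2008
top x [-0.0334 -0.0151 -0.0103] y [0.1277 0.1465 0.1672]
face x [-0.0171 -0.0167 -0.0128] y [0.1153 0.1782] z [0.121 0.18 ]
n 1992 ztop 0.2007
top x [-0.0328 -0.0147 -0.0106] y [0.0161 0.0445 0.0677]
face x [-0.0171 -0.0167 -0.016 ] y [0.0162 0.0787] z [0.122 0.18 ]
n 1700 ztop 0.2009
top x [-0.0338 -0.0155 -0.0108] y [-0.0725 -0.0543 -0.0209]
face x [-0.0171 -0.0167 -0.0128] y [-0.0838 -0.0209] z [0.122 0.18 ]
[-0.122, -0.319, 0.239, -0.002, -0.001, 0.001] rows>=3.0
[-0.123, -0.318, 0.546, -0.002, -0.001, 0.001] rows>=4.6
```

View pics/s3.png

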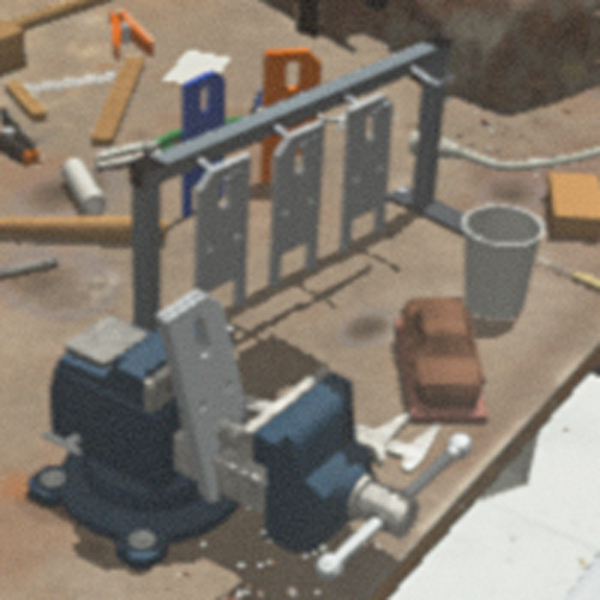

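Two plates now lean in the vice and three blanks remain, undisturbed. Next is the blank at y=-0.052, gripped near the rear edge of the pads.

Emit:
{"method": "servo_tool", "body": {"series": [[[-0.05, -0.12, 0, 0, 0, 0, 0.9], [-0.1, -0.24, 0, 0, 0, 0, 0.9], [-0.122, -0.31, 0.06, 0, 0, 0, 0.9], [-0.123, -0.318, 0.15, 0, 0, 0, 0.9], [-0.123, -0.318, 0.27, 0, 0, 0, 0.9], [-0.123, -0.318, 0.38, 0, 0, 0, 0.9], [-0.123, -0.318, 0.47, 0, 0, 0, 0.9], [-0.123, -0.318, 0.52, 0, 0, 0, 0.9], [-0.123, -0.318, 0.542, 0, 0, 0, 0.9], [-0.123, -0.318, 0.542, 0, 0, 0, 0.9], [-0.123, -0.318, 0.542, 0, 0, 0, 0.7], [-0.123, -0.318, 0.542, 0, 0, 0, 0.6]]], "grip_force": 35}}

```text
time_s: 11.22
tool_pos: [0.5275, -0.2587, 0.1608]
tool_rot: [-179.6, 0.0, 169.2]
force: [-0.6, 0.3, 0.0]
grip_width: 0.071
grasp_force: 0.0
```

Emit:
{"method": "servo_tool", "body": {"series": [[[0, 0, 0, 0, 0, 0, 0.6], [0, 0, 0, 0, 0, 0, 0.6], [0, 0, 0, 0, 0, 0, 0.6], [0, 0, 0, 0, 0, 0, 0.6]]]}}

```text
time_s: 11.55
tool_pos: [0.5273, -0.259, 0.1604]
tool_rot: [-179.6, -0.0, 169.2]
force: [-0.3, 1.3, 5.3]
grip_width: 0.0634
grasp_force: 35.0
```

Emit:
{"method": "servo_tool", "body": {"series": [[[0, 0, -0.03, 0, 0, 0, 0.6], [0, 0, -0.055, 0, 0, 0, 0.6], [0, 0, -0.073, 0, 0, 0, 0.6], [0, 0, -0.073, 0, 0, 0, 0.6], [0.03, 0, -0.073, 0, 0, 0, 0.6], [0.06, 0, -0.073, 0, 0, 0, 0.6], [0.1, 0, -0.073, 0, 0, 0, 0.6], [0.14, 0, -0.13, 0, 0, 0, 0.6], [0.16, 0, -0.25, 0, 0, 0, 0.6], [0.16, 0, -0.38, 0, 0, 0, 0.6], [0.16, 0, -0.5, 0, 0, 0, 0.6], [0.16, 0, -0.62, 0, 0, 0, 0.6]]]}}

```text
time_s: 12.55
tool_pos: [0.4782, -0.2484, 0.3464]
tool_rot: [-179.6, -0.2, 169.2]
force: [-0.1, 0.3, -1.6]
grip_width: 0.0637
grasp_force: 35.0
```

```bash
cat >> h.py <<'E'
def held():
    o=get_obs(); c=eyes.read_camera("wrist")
    P=cloud(c,o); T=(P-np.array(o["tool_pos"]))@rot(o["tool_rot"])
    m=(abs(T[...,1])<.03)&(abs(T[...,0])<.03)&(T[...,2]>-.03)&(T[...,2]<.12)
    q=T[m]; A=np.c_[q[:,2],q[:,1],np.ones(len(q))]; k=np.linalg.lstsq(A,q[:,0],rcond=None)[0]
    print("held: slope z,y %.4f %.4f, face at tool x %.4f"%tuple(k),len(q),"grip",o["grip_width"],o["force"].round(1) if hasattr(o["force"],'round') else o["force"])
E
python3 - <<'E'
from h import *
held(); st=now(); print(st[0])
f=vpos(.018,.1675,-.004); D=vrot(5.6); up=f+[0,0,.2165]; print(f)
plan(st,[(up,D)]); plan((up,D),[(f,D)])
E
```

```text
held: slope z,y 0.0035 0.0011, face at tool x -0.0008 5507 grip 0.06366959237747274 [-0.1  0.3 -1.6]
[ 0.48095546 -0.24947774  0.35417353]
[0.42666879 0.147842   0.1675    ]
[0.426, 1.266, -0.116, -0.002, 0.033, -0.041] rows>=9.6
[-0.07, 0.0, 0.718, 0.0, 0.0, 0.0] rows>=5.2
```

Emit:
{"method": "servo_tool", "body": {"series": [[[0.04, 0.09, -0.08, 0, 0, 0, 0.6], [0.08, 0.19, -0.12, 0, 0, 0, 0.6], [0.12, 0.3, -0.12, 0, 0, 0, 0.6], [0.16, 0.42, -0.12, 0, 0.01, -0.01, 0.6], [0.2, 0.54, -0.12, 0, 0.02, -0.02, 0.6], [0.24, 0.65, -0.12, 0, 0.03, -0.03, 0.6], [0.28, 0.76, -0.12, 0, 0.033, -0.04, 0.6], [0.31, 0.85, -0.12, 0, 0.033, -0.041, 0.6], [0.32, 0.93, -0.12, 0, 0.033, -0.041, 0.6], [0.32, 0.96, -0.12, 0, 0.033, -0.041, 0.6], [0.32, 0.96, -0.12, 0, 0.033, -0.041, 0.6]]]}}

```text
time_s: 13.52
tool_pos: [0.4388, 0.0546, 0.379]
tool_rot: [180.0, -6.1, 176.8]
force: [0.0, -0.5, -0.4]
grip_width: 0.0635
grasp_force: 35.0
```

```bash
python3 - <<'E'
from h import *
st=now(); print(st[0],get_obs()["tool_rot"])
f=vpos(.018,.1675,-.0043); D=vrot(5.6); up=f+[0,0,.2165]; print(f)
plan(st,[(up,D),(f+[0,0,.1],D),(f+[0,0,.02],D),(f,D)])
E
```

```text
[0.4388422  0.05456701 0.37897823] [179.98622832  -6.12826847 176.83322268]
[0.42636936 0.1478603  0.1675    ]
[0.06, 0.308, -0.01, -0.0, -0.003, 0.002] rows>=2.3
[0.019, 0.308, 0.376, -0.0, -0.003, 0.002] rows>=3.5
[-0.01, 0.308, 0.641, -0.0, -0.003, 0.002] rows>=5.1
[-0.017, 0.308, 0.707, -0.0, -0.003, 0.002] rows>=5.6
```

Emit:
{"method": "servo_tool", "body": {"series": [[[0.06, 0.1, -0.01, 0, -0.003, 0.002, 0.6], [0.06, 0.2, -0.01, 0, -0.003, 0.002, 0.6], [0.06, 0.28, -0.01, 0, -0.003, 0.002, 0.6], [0.06, 0.308, -0.01, 0, -0.003, 0.002, 0.6], [0.06, 0.308, -0.01, 0, -0.003, 0.002, 0.6], [0.05, 0.308, 0.08, 0, -0.003, 0.002, 0.6], [0.04, 0.308, 0.18, 0, -0.003, 0.002, 0.6], [0.03, 0.308, 0.28, 0, -0.003, 0.002, 0.6], [0.019, 0.308, 0.376, 0, -0.003, 0.002, 0.6], [0.01, 0.308, 0.45, 0, -0.003, 0.002, 0.6], [0.005, 0.308, 0.5, 0, -0.003, 0.002, 0.6], [0.005, 0.308, 0.5, 0, -0.003, 0.002, 0.6]]]}}

```text
time_s: 14.52
tool_pos: [0.4256, 0.1418, 0.2269]
tool_rot: [-179.9, -6.0, 176.0]
force: [-0.8, -0.2, -0.4]
grip_width: 0.064
grasp_force: 35.0
```

```bash
python3 - <<'E'
from h import *
st=now(); print(st[0],get_obs()["tool_rot"],get_obs()["force"])
f=vpos(.018,.1675,-.0043); D=vrot(5.6)
plan(st,[(f+[0,0,.02],D),(f,D)])
E
```

```text
[0.42564368 0.14178987 0.22692532] [-179.87482335   -6.00049162  175.98489521] [-0.76767343 -0.22956391 -0.36370694]
[-0.015, 0.021, 0.131, -0.0, -0.002, -0.003] rows>=1.0
[-0.022, 0.021, 0.197, -0.0, -0.002, -0.003] rows>=1.4
```

Emit:
{"method": "servo_tool", "body": {"series": [[[0, 0.01, 0, 0, -0.002, -0.003, 0.6], [0, 0.021, 0, 0, -0.002, -0.003, 0.6], [0, 0.021, 0, 0, -0.002, -0.003, 0.6], [0, 0.021, 0, 0, -0.002, -0.003, 0.6], [0, 0.021, 0, 0, -0.002, -0.003, 0.6]]]}}

```text
time_s: 14.93
tool_pos: [0.4285, 0.1522, 0.2314]
tool_rot: [179.9, -5.2, 176.8]
force: [-2.4, 0.8, -0.7]
grip_width: 0.0638
grasp_force: 35.0
```

```bash
python3 - <<'E'
from h import *
st=now(); print(st[0],get_obs()["tool_rot"],get_obs()["force"],get_obs()["joint_velocities"])
f=vpos(.018,.1675,-.0043); D=vrot(5.6)
plan(st,[(f+[0,0,.02],D),(f,D)])
E
```

```text
[0.42847944 0.15220302 0.2313659 ] [179.93092216  -5.1511566  176.76750668] [-2.42509221  0.84066438 -0.73057311] [ 0.02098425  0.11604714  0.01019923  0.30466608 -0.03803542 -0.22699973
 -0.0385811 ]
[-0.007, -0.015, 0.146, 0.0, 0.002, 0.001] rows>=1.1
[-0.013, -0.015, 0.213, 0.0, 0.002, 0.001] rows>=1.5
```

Emit:
{"method": "servo_tool", "body": {"series": [[[-0.004, -0.008, 0.05, 0, 0.001, 0, 0.6], [-0.005, -0.015, 0.1, 0, 0.002, 0.001, 0.6], [-0.007, -0.015, 0.13, 0, 0.002, 0.001, 0.6], [-0.008, -0.015, 0.15, 0, 0.002, 0.001, 0.6], [-0.008, -0.015, 0.15, 0, 0.002, 0.001, 0.6], [-0.008, -0.015, 0.15, 0, 0.002, 0.001, 0.6], [-0.008, -0.015, 0.15, 0, 0.002, 0.001, 0.6], [-0.008, -0.015, 0.15, 0, 0.002, 0.001, 0.6], [-0.008, -0.015, 0.15, 0, 0.002, 0.001, 0.6]]]}}

```text
time_s: 15.68
tool_pos: [0.4266, 0.1479, 0.1861]
tool_rot: [179.9, -5.5, 176.6]
force: [-0.4, 0.4, 0.2]
grip_width: 0.0636
grasp_force: 35.0
```

```bash
python3 - <<'E'
from h import *
held(); st=now(); print(st[0],get_obs()["tool_rot"],get_obs()["force"],get_obs()["joint_velocities"].round(2))
f=vpos(.018,.1675,-.0043); D=vrot(5.6)
plan(st,[(f+[0,0,.01],D),(f,D)])
E
```

```text
held: slope z,y 0.2560 0.0185, face at tool x -0.0079 9631 grip 0.06357547366674722 [-0.4  0.4  0.2]
[0.42653145 0.14784246 0.18598923] [179.94599698  -5.51583199 176.5753793 ] [-0.70522351  0.56232471 -1.54836282] [ 0.04  0.17  0.11  0.15 -0.12 -0.06 -0.12]
[-0.002, 0.0, 0.028, 0.0, 0.0, 0.0] rows>=0.2
[-0.005, -0.0, 0.061, 0.0, 0.0, 0.0] rows>=0.4
```

Emit:
{"method": "servo_tool", "body": {"series": [[[-0.002, 0, 0.02, 0, 0, 0, 0.6], [-0.003, 0, 0.04, 0, 0, 0, 0.6], [-0.005, 0, 0.055, 0, 0, 0, 0.6], [-0.005, 0, 0.062, 0, 0, 0, 0.6], [-0.005, 0, 0.062, 0, 0, 0, 0.6], [-0.005, 0, 0.062, 0, 0, 0, 0.6], [-0.005, 0, 0.062, 0, 0, 0, 0.6], [-0.005, 0, 0.062, 0, 0, 0, 0.6]]]}}

```text
time_s: 16.4
tool_pos: [0.427, 0.1475, 0.1676]
tool_rot: [180.0, -5.5, 176.6]
force: [0.2, -0.7, 5.9]
grip_width: 0.0638
grasp_force: 35.0
```

```bash
python3 - <<'E'
from h import *
o=get_obs(); print(o["tool_pos"],o["force"],o["wrist_torque"])
E
```

```text
[0.42697458 0.14750297 0.1676222 ] [ 0.17439147 -0.72773588  5.91398468] [-0.15013163  0.14522     0.02878789]
```

Emit:
{"method": "servo_tool", "body": {"series": [[[0, 0, 0, 0, 0, 0, 0.84], [0, 0, 0, 0, 0, 0, 0.84], [0, 0, 0, 0, 0, 0, 0.84], [0, 0, 0, 0, 0, 0, 0.84], [0, 0, -0.06, 0, 0, 0, 0.86], [0, 0, -0.16, 0, 0, 0, 0.9], [0, 0, -0.28, 0, 0, 0, 0.9], [0, 0, -0.4, 0, 0, 0, 0.9], [0, 0, -0.45, 0, 0, 0, 0.9], [0, 0, -0.45, 0, 0, 0, 0.9], [0, 0, -0.45, 0, 0, 0, 0.9], [0, 0, -0.45, 0, 0, 0, 0.9]]]}}

```text
time_s: 17.4
tool_pos: [0.4383, 0.1466, 0.2999]
tool_rot: [180.0, -5.7, 176.6]
force: [-0.2, 0.9, -1.5]
grip_width: 0.0784
grasp_force: 0.0
```

```bash
python3 - <<'E'
from h import *
st=now(); print(st[0],get_obs()["tool_rot"])
M=(np.array([.49,.04,.35]),down(83)); h=hang(.0475,-.0087); T=(np.array([*h,.32]),down(-10.8))
plan(st,[M]); plan(M,[T])
E
```

```text
[0.4382695  0.14657424 0.29993353] [179.98207325  -5.6804735  176.57445594]
[-0.176, -0.344, -0.185, -0.026, -0.024, 0.519] rows>=13.1
[-0.636, 0.296, 0.1, -0.0, -0.0, 0.521] rows>=13.1
```

Emit:
{"method": "servo_tool", "body": {"series": [[[-0.05, -0.03, -0.1, 0, 0, 0.04, 0.9], [-0.1, -0.1, -0.18, -0.026, -0.024, 0.519, 0.9], [-0.15, -0.2, -0.185, -0.026, -0.024, 0.519, 0.9], [-0.176, -0.3, -0.185, -0.026, -0.024, 0.519, 0.9], [-0.176, -0.344, -0.185, -0.026, -0.024, 0.519, 0.9], [-0.176, -0.344, -0.185, -0.026, -0.024, 0.519, 0.9], [-0.176, -0.344, -0.185, -0.026, -0.024, 0.519, 0.9], [-0.176, -0.344, -0.185, -0.026, -0.024, 0.519, 0.9], [-0.176, -0.344, -0.185, -0.026, -0.024, 0.519, 0.9], [-0.176, -0.344, -0.185, -0.026, -0.024, 0.519, 0.9], [-0.176, -0.344, -0.185, -0.026, -0.024, 0.519, 0.9], [-0.176, -0.344, -0.185, -0.026, -0.024, 0.519, 0.9]]]}}

```text
time_s: 18.4
tool_pos: [0.4897, 0.0401, 0.3493]
tool_rot: [-179.5, -0.5, 90.4]
force: [-0.3, 0.0, 0.9]
grip_width: 0.0783
grasp_force: 0.0
```

```bash
python3 - <<'E'
from h import *
st=now(); print(st[0],get_obs()["tool_rot"],get_obs()["qpos"].round(0))
h=hang(.0475,-.0087); T=(np.array([*h,.32]),down(-10.8))
plan(st,[T])
E
```

```text
[0.48968925 0.04008195 0.34929404] [-179.54265769   -0.46620632   90.39802398] [ 43.  -1. -49.  91.  -2.  90.  -5.]
[-0.67, 0.213, 0.091, -0.004, 0.0, 0.562] rows>=14.1
```

Emit:
{"method": "servo_tool", "body": {"series": [[[-0.08, 0.03, 0.02, 0, 0, 0.04, 0.9], [-0.16, 0.06, 0.05, -0.004, 0, 0.562, 0.9], [-0.26, 0.09, 0.09, -0.004, 0, 0.562, 0.9], [-0.36, 0.12, 0.09, -0.004, 0, 0.562, 0.9], [-0.46, 0.15, 0.09, -0.004, 0, 0.562, 0.9], [-0.56, 0.18, 0.09, -0.004, 0, 0.562, 0.9], [-0.63, 0.2, 0.09, -0.004, 0, 0.562, 0.9], [-0.67, 0.213, 0.09, -0.004, 0, 0.562, 0.9], [-0.67, 0.213, 0.09, -0.004, 0, 0.562, 0.9], [-0.67, 0.213, 0.09, -0.004, 0, 0.562, 0.9], [-0.67, 0.213, 0.09, -0.004, 0, 0.562, 0.9], [-0.67, 0.213, 0.09, -0.004, 0, 0.562, 0.9]]]}}

```text
time_s: 19.4
tool_pos: [0.5561, -0.1594, 0.3199]
tool_rot: [-179.8, 0.1, 4.5]
force: [-0.5, -0.2, 0.4]
grip_width: 0.0783
grasp_force: 0.0
```

Emit:
{"method": "servo_tool", "body": {"series": [[[0, 0, 0, 0, 0, 0.05, 0.9], [0, 0, 0, 0, 0, 0.1, 0.9], [0, 0, 0, 0, 0, 0.1, 0.9], [0, 0, 0, 0, 0, 0.1, 0.9], [0, 0, 0, 0, 0, 0.1, 0.9], [0, 0, 0, 0, 0, 0.1, 0.9]]]}}

```text
time_s: 19.9
tool_pos: [0.5566, -0.1595, 0.3212]
tool_rot: [-179.9, 0.0, -13.1]
force: [-0.5, 0.2, -0.5]
grip_width: 0.078
grasp_force: 0.0
```

```bash
python3 - <<'E'
from h import *
st=now(); print(st[0],get_obs()["tool_rot"],get_obs()["qpos"].round(0))
a=eyes.read_camera("scene"); P=cloud(a).reshape(-1,3); P=P[np.isfinite(P[:,0])]
L=np.c_[(P[:,:2]-SO)@SX,(P[:,:2]-SO)@SY,P[:,2]]
for y in(.0475,.1467):
    q=L[(abs(L[:,1]-y)<.046)&(L[:,0]>-.045)&(L[:,0]<.01)&(L[:,2]>.06)&(L[:,2]<.15)]; print(y,len(q),np.median(q,0).round(4),np.percentile(q[:,1],[2,98]).round(4))
h=hang(.0475,-.0087); D=down(-10.8)
plan(st,[((*h,.25),D),((*h,.158),D)])
E
```

```text
[ 0.55657626 -0.15947084  0.32119516] [-1.79871896e+02  1.51120841e-02 -1.30683500e+01] [ 43.  11. -35.  83.   6.  88. -94.]
0.0475 269 [-0.0175  0.05    0.1101] [0.0173 0.0798]
0.1467 280 [-0.0175  0.15    0.1104] [0.1173 0.1803]
[-0.005, 0.004, 0.237, -0.001, 0.0, -0.013] rows>=1.7
[-0.005, 0.005, 0.544, -0.001, 0.0, -0.013] rows>=3.9
```

Emit:
{"method": "servo_tool", "body": {"series": [[[-0.005, 0.004, 0.1, 0, 0, -0.013, 0.9], [-0.005, 0.004, 0.2, 0, 0, -0.013, 0.9], [-0.005, 0.004, 0.3, 0, 0, -0.013, 0.9], [-0.005, 0.004, 0.4, 0, 0, -0.013, 0.9], [-0.005, 0.004, 0.48, 0, 0, -0.013, 0.9], [-0.005, 0.004, 0.53, 0, 0, -0.013, 0.9], [-0.005, 0.004, 0.54, 0, 0, -0.013, 0.9], [-0.005, 0.004, 0.54, 0, 0, -0.013, 0.9], [-0.005, 0.004, 0.54, 0, 0, -0.013, 0.9], [-0.005, 0.004, 0.54, 0, 0, -0.013, 0.6], [-0.005, 0.004, 0.54, 0, 0, -0.013, 0.6], [-0.005, 0.004, 0.54, 0, 0, -0.013, 0.6]]], "grip_force": 35}}

```text
time_s: 20.95
tool_pos: [0.5562, -0.1604, 0.1614]
tool_rot: [-179.9, -0.2, -10.8]
force: [0.4, -0.8, 0.6]
grip_width: 0.0657
grasp_force: 0.6
```

Emit:
{"method": "servo_tool", "body": {"series": [[[0, 0, 0, 0, 0, 0, 0.6], [0, 0, 0, 0, 0, 0, 0.6], [0, 0, 0, 0, 0, 0, 0.6]]]}}

```text
time_s: 21.2
tool_pos: [0.5561, -0.1604, 0.1612]
tool_rot: [-179.9, -0.2, -10.9]
force: [0.3, 0.3, 3.5]
grip_width: 0.0637
grasp_force: 35.0
```

Emit:
{"method": "servo_tool", "body": {"series": [[[0, 0, -0.03, 0, 0, 0, 0.6], [0, 0, -0.055, 0, 0, 0, 0.6], [0, 0, -0.073, 0, 0, 0, 0.6], [0, 0, -0.073, 0, 0, 0, 0.6], [-0.03, 0, -0.073, 0, 0, 0, 0.6], [-0.06, 0, -0.073, 0, 0, 0, 0.6], [-0.1, 0, -0.073, 0, 0, 0, 0.6], [-0.14, 0, -0.13, 0, 0, 0, 0.6], [-0.16, 0, -0.25, 0, 0, 0, 0.6], [-0.16, 0, -0.38, 0, 0, 0, 0.6], [-0.16, 0, -0.5, 0, 0, 0, 0.6], [-0.16, 0, -0.62, 0, 0, 0, 0.6]]]}}

```text
time_s: 22.2
tool_pos: [0.5065, -0.151, 0.3476]
tool_rot: [-179.9, -0.0, -10.9]
force: [1.2, -0.8, -1.6]
grip_width: 0.0636
grasp_force: 35.0
```

Emit:
{"method": "servo_tool", "body": {"series": [[[0, 0, -0.1, 0, 0, 0, 0.6], [0, 0, -0.12, 0, 0, 0, 0.6], [0, 0, -0.12, 0, 0, 0, 0.6], [0, 0, -0.12, 0, 0, 0, 0.6]]]}}

```text
time_s: 22.53
tool_pos: [0.5072, -0.1513, 0.3809]
tool_rot: [-179.9, 0.0, -10.8]
force: [-0.2, 0.5, -2.2]
grip_width: 0.0635
grasp_force: 35.0
```

```bash
python3 - <<'E'
from h import *
st=now(); print(st[0],get_obs()["tool_rot"],get_obs()["qpos"].round(0),get_obs()["grip_width"])
M=(np.array([.47,0.02,.385]),down(83)); f=vpos(.0255,.1665,-.0045); T=(f+[0,0,.2165],vrot(5.6))
plan(st,[M]); plan(M,[T])
E
```

```text
[ 0.5071507  -0.15130689  0.38093629] [-1.79889626e+02  1.17962548e-02 -1.08468281e+01] [ 47.   4. -35.  83.   2.  94. -89.] 0.06352529147542349
[-0.229, -0.538, -0.012, -0.001, -0.0, -0.521] rows>=13.1
[0.404, -0.222, 0.007, 0.025, 0.024, -0.519] rows>=13.1
```

Emit:
{"method": "servo_tool", "body": {"series": [[[-0.03, -0.06, -0.012, 0, 0, -0.04, 0.6], [-0.06, -0.14, -0.012, 0, 0, -0.52, 0.6], [-0.09, -0.22, -0.012, 0, 0, -0.52, 0.6], [-0.13, -0.31, -0.012, 0, 0, -0.52, 0.6], [-0.17, -0.4, -0.012, 0, 0, -0.52, 0.6], [-0.2, -0.48, -0.012, 0, 0, -0.52, 0.6], [-0.229, -0.538, -0.012, 0, 0, -0.52, 0.6], [-0.229, -0.538, -0.012, 0, 0, -0.52, 0.6], [-0.229, -0.538, -0.012, 0, 0, -0.52, 0.6], [-0.229, -0.538, -0.012, 0, 0, -0.52, 0.6], [-0.229, -0.538, -0.012, 0, 0, -0.52, 0.6], [-0.229, -0.538, -0.012, 0, 0, -0.52, 0.6]]]}}

```text
time_s: 23.53
tool_pos: [0.4696, 0.0197, 0.3832]
tool_rot: [-179.8, -0.1, 75.4]
force: [-0.9, -0.6, -1.3]
grip_width: 0.0632
grasp_force: 35.0
```

```bash
python3 - <<'E'
from h import *
st=now(); print(st[0],get_obs()["tool_rot"],get_obs()["qpos"].round(0),get_obs()["grip_width"])
f=vpos(.0255,.1665,-.0045); T=(f+[0,0,.2165],vrot(5.6)); print(T[0])
plan(st,[T])
E
```

```text
[0.46956793 0.0197143  0.38320477] [-1.79814190e+02 -7.47409975e-02  7.54399841e+01] [ 38.  -5. -40.  90.  -3.  94. -17.] 0.06317903582198249
[0.41858594 0.14833    0.383     ]
[0.372, -0.272, 0.002, 0.027, 0.021, -0.561] rows>=14.1
```

Emit:
{"method": "servo_tool", "body": {"series": [[[0.06, -0.04, 0, 0.002, 0.002, -0.04, 0.6], [0.12, -0.08, 0, 0.027, 0.021, -0.561, 0.6], [0.19, -0.13, 0, 0.027, 0.021, -0.561, 0.6], [0.25, -0.18, 0, 0.027, 0.021, -0.561, 0.6], [0.31, -0.22, 0, 0.027, 0.021, -0.561, 0.6], [0.35, -0.25, 0, 0.027, 0.021, -0.561, 0.6], [0.372, -0.272, 0, 0.027, 0.021, -0.561, 0.6], [0.372, -0.272, 0, 0.027, 0.021, -0.561, 0.6], [0.372, -0.272, 0, 0.027, 0.021, -0.561, 0.6], [0.372, -0.272, 0, 0.027, 0.021, -0.561, 0.6], [0.372, -0.272, 0, 0.027, 0.021, -0.561, 0.6], [0.372, -0.272, 0, 0.027, 0.021, -0.561, 0.6]]]}}

```text
time_s: 24.53
tool_pos: [0.4196, 0.1481, 0.3835]
tool_rot: [-179.3, -4.9, 161.2]
force: [1.0, 0.8, -1.2]
grip_width: 0.0636
grasp_force: 35.0
```

Emit:
{"method": "servo_tool", "body": {"series": [[[0, 0, 0, 0, 0, -0.04, 0.6], [0, 0, 0, 0, 0, -0.08, 0.6], [0, 0, 0, 0, 0, -0.08, 0.6], [0, 0, 0, 0, 0, -0.08, 0.6], [0, 0, 0, 0, 0, -0.08, 0.6], [0, 0, 0, 0, 0, -0.08, 0.6], [0, 0, 0, 0, 0, -0.08, 0.6]]]}}

```text
time_s: 25.12
tool_pos: [0.4206, 0.1486, 0.3858]
tool_rot: [179.5, -4.7, 175.3]
force: [-0.3, 0.1, -0.4]
grip_width: 0.0635
grasp_force: 35.0
```

```bash
python3 - <<'E'
from h import *
held(); st=now(); print(st[0],get_obs()["tool_rot"],get_obs()["qpos"].round(0),get_obs()["grip_width"])
a=eyes.read_camera("side"); P=cloud(a).reshape(-1,3); P=P[np.isfinite(P[:,0])]
m=(P[:,2]>.163)&(P[:,2]<.205)&(P[:,0]>.36)&(P[:,0]<.47)&(P[:,1]>.11)&(P[:,1]<.185)
q=P[m]; off=np.c_[(.4525-(.207-q[:,2])*np.tan(np.radians(5.6))-q[:,0])/VX[0]-(q[:,1]-.1465)*.061]
k=abs(q[:,1]-.147)<.025
print("front-face offset from pattern mid: ",np.percentile(off[k],[5,25,50,75,95]).round(4)); 
hi=k&(q[:,2]>.19); lo=k&(q[:,2]<.175); print("hi/lo",np.median(off[hi]),np.median(off[lo]))
f=vpos(.0255,.1665,-.0045); D=vrot(5.6)
plan(st,[(f+[0,0,.2165],D),(f+[0,0,.06],D),(f+[0,0,.01],D),(f,D)])
E
```

```text
held: slope z,y 0.0005 -0.0007, face at tool x -0.0031 5160 grip 0.06353339292529536 [-0.3  0.1 -0.4]
[0.42065519 0.14864369 0.38593863] [179.46390826  -4.66246634 175.28873832] [ 25.  -5. -42.  89.  -5.  98.  68.] 0.06364287766507931
front-face offset from pattern mid:  [0.0049 0.0102 0.0126 0.015  0.018 ]
hi/lo 0.01126661754588233 0.014945012893558778
[0.006, -0.002, 0.01, 0.004, 0.005, -0.007] rows>=0.2
[-0.036, -0.007, 0.53, 0.004, 0.005, -0.007] rows>=3.8
[-0.05, -0.008, 0.696, 0.004, 0.005, -0.007] rows>=5.0
[-0.053, -0.008, 0.73, 0.004, 0.005, -0.007] rows>=5.3
```

```bash
python3 - <<'E'
from h import *
st=now(); f=vpos(.0265,.1665,-.0066); D=vrot(5.6); print(f)
plan(st,[(f+[0,0,.2165],D),(f+[0,0,.1],D),(f+[0,0,.06],D)])
E
```

```text
[0.41549183 0.1485191  0.1665    ]
[0.016, -0.002, 0.011, 0.004, 0.005, -0.007] rows>=0.2
[-0.015, -0.006, 0.399, 0.004, 0.005, -0.007] rows>=2.9
[-0.026, -0.007, 0.531, 0.004, 0.005, -0.007] rows>=3.8
```

Emit:
{"method": "servo_tool", "body": {"series": [[[0.016, -0.002, 0.01, 0.004, 0.005, -0.007, 0.6], [0.016, -0.002, 0.01, 0.004, 0.005, -0.007, 0.6], [0.008, -0.003, 0.11, 0.004, 0.005, -0.007, 0.6], [0, -0.004, 0.21, 0.004, 0.005, -0.007, 0.6], [-0.008, -0.005, 0.31, 0.004, 0.005, -0.007, 0.6], [-0.015, -0.006, 0.4, 0.004, 0.005, -0.007, 0.6], [-0.021, -0.006, 0.47, 0.004, 0.005, -0.007, 0.6], [-0.026, -0.007, 0.53, 0.004, 0.005, -0.007, 0.6], [-0.026, -0.007, 0.53, 0.004, 0.005, -0.007, 0.6], [-0.026, -0.007, 0.53, 0.004, 0.005, -0.007, 0.6], [-0.026, -0.007, 0.53, 0.004, 0.005, -0.007, 0.6], [-0.026, -0.007, 0.53, 0.004, 0.005, -0.007, 0.6]]]}}

```text
time_s: 26.22
tool_pos: [0.4165, 0.149, 0.2284]
tool_rot: [-180.0, -5.4, 176.6]
force: [-0.2, -0.4, -2.1]
grip_width: 0.0632
grasp_force: 35.0
```

Emit:
{"method": "servo_tool", "body": {"series": [[[0, 0, 0, 0, 0, 0, 0.6], [0, 0, 0, 0, 0, 0, 0.6], [0, 0, 0, 0, 0, 0, 0.6], [0, 0, 0, 0, 0, 0, 0.6], [0, 0, 0, 0, 0, 0, 0.6], [0, 0, 0, 0, 0, 0, 0.6]]]}}

```text
time_s: 26.72
tool_pos: [0.4156, 0.1486, 0.227]
tool_rot: [-179.9, -5.5, 176.6]
force: [-0.7, 0.7, -1.8]
grip_width: 0.0634
grasp_force: 35.0
```

```bash
python3 - <<'E'
from h import *
st=now(); f=vpos(.0265,.1665,-.0066); D=vrot(5.6); print(st[0],get_obs()["tool_rot"],get_obs()["force"],get_obs()["qpos"].round(0))
plan(st,[(f+[0,0,.02],D),(f+[0,0,.0],D)])
E
```

```text
[0.41559593 0.14856559 0.22702205] [-179.94191916   -5.54147601  176.62710948] [-0.65952032  0.66556056 -1.76353637] [ 24.  -2. -43. 106.  -4.  81.  68.]
[-0.013, -0.0, 0.134, -0.0, 0.0, 0.001] rows>=1.0
[-0.019, 0.0, 0.201, -0.0, 0.0, 0.001] rows>=1.5
```

Well aligned; lower it.

Emit:
{"method": "servo_tool", "body": {"series": [[[-0.004, 0, 0.05, 0, 0, 0, 0.6], [-0.009, 0, 0.1, 0, 0, 0, 0.6], [-0.013, 0, 0.135, 0, 0, 0, 0.6], [-0.016, 0, 0.165, 0, 0, 0, 0.6], [-0.018, 0, 0.185, 0, 0, 0, 0.6], [-0.019, 0, 0.2, 0, 0, 0, 0.6], [-0.019, 0, 0.201, 0, 0, 0, 0.6], [-0.019, 0, 0.201, 0, 0, 0, 0.6], [-0.019, 0, 0.201, 0, 0, 0, 0.6], [-0.019, 0, 0.201, 0, 0, 0, 0.6], [-0.019, 0, 0.201, 0, 0, 0, 0.6]]]}}

```text
time_s: 27.63
tool_pos: [0.4178, 0.1483, 0.1684]
tool_rot: [-179.9, -5.3, 176.6]
force: [-0.8, -1.0, 7.3]
grip_width: 0.0638
grasp_force: 35.0
```

Emit:
{"method": "servo_tool", "body": {"series": [[[0, 0, -0.003, 0, 0, 0, 0.84], [0, 0, -0.003, 0, 0, 0, 0.84], [0, 0, -0.003, 0, 0, 0, 0.84], [0, 0, -0.003, 0, 0, 0, 0.84], [0, 0, -0.06, 0, 0, 0, 0.86], [0, 0, -0.16, 0, 0, 0, 0.9], [0, 0, -0.28, 0, 0, 0, 0.9], [0, 0, -0.4, 0, 0, 0, 0.9], [0, 0, -0.45, 0, 0, 0, 0.9], [0, 0, -0.45, 0, 0, 0, 0.9], [0, 0, -0.45, 0, 0, 0, 0.9], [0, 0, -0.45, 0, 0, 0, 0.9]]]}}

```text
time_s: 28.63
tool_pos: [0.4278, 0.1477, 0.2995]
tool_rot: [-179.9, -5.6, 176.6]
force: [-0.5, 1.0, -0.7]
grip_width: 0.0787
grasp_force: 0.0
```

```bash
python3 - <<'E'
from h import *
st=now(); print(st[0],get_obs()["tool_rot"])
M=(np.array([.49,.04,.35]),down(83)); plan(st,[M])
E
```

```text
[0.42783713 0.14768221 0.29951738] [-179.91279768   -5.64961173  176.62861845]
[-0.21, -0.346, -0.189, -0.026, -0.024, 0.52] rows>=13.1
```

Emit:
{"method": "servo_tool", "body": {"series": [[[-0.05, -0.03, -0.1, 0, 0, 0.04, 0.9], [-0.1, -0.1, -0.18, -0.026, -0.024, 0.52, 0.9], [-0.15, -0.2, -0.189, -0.026, -0.024, 0.52, 0.9], [-0.2, -0.3, -0.189, -0.026, -0.024, 0.52, 0.9], [-0.21, -0.346, -0.189, -0.026, -0.024, 0.52, 0.9], [-0.21, -0.346, -0.189, -0.026, -0.024, 0.52, 0.9], [-0.21, -0.346, -0.189, -0.026, -0.024, 0.52, 0.9], [-0.21, -0.346, -0.189, -0.026, -0.024, 0.52, 0.9], [-0.21, -0.346, -0.189, -0.026, -0.024, 0.52, 0.9], [-0.21, -0.346, -0.189, -0.026, -0.024, 0.52, 0.9], [-0.21, -0.346, -0.189, -0.026, -0.024, 0.52, 0.9], [-0.21, -0.346, -0.189, -0.026, -0.024, 0.52, 0.9]]]}}

```text
time_s: 29.63
tool_pos: [0.4896, 0.0401, 0.3492]
tool_rot: [-179.5, -0.4, 90.5]
force: [-0.6, -0.2, -0.7]
grip_width: 0.0781
grasp_force: 0.0
```

```bash
python3 - <<'E'
from h import *
st=now(); print(st[0],get_obs()["tool_rot"],get_obs()["qpos"].round(0))
h=hang(.147,-.0098); T=(np.array([*h,.32]),down(-10.8))
plan(st,[T])
E
```

```text
[0.48957415 0.04013687 0.34923952] [-179.54822764   -0.3606981    90.4586335 ] [ 30.  -2. -37.  91.  -1.  90.  -6.]
[-0.344, 0.274, 0.093, -0.004, 0.001, 0.563] rows>=14.1
```

Emit:
{"method": "servo_tool", "body": {"series": [[[-0.05, 0.04, 0.02, 0, 0, 0.04, 0.9], [-0.1, 0.08, 0.05, -0.004, 0, 0.563, 0.9], [-0.16, 0.13, 0.09, -0.004, 0, 0.563, 0.9], [-0.22, 0.18, 0.09, -0.004, 0, 0.563, 0.9], [-0.28, 0.22, 0.09, -0.004, 0, 0.563, 0.9], [-0.33, 0.26, 0.09, -0.004, 0, 0.563, 0.9], [-0.344, 0.274, 0.093, -0.004, 0, 0.563, 0.9], [-0.344, 0.274, 0.093, -0.004, 0, 0.563, 0.9], [-0.344, 0.274, 0.093, -0.004, 0, 0.563, 0.9], [-0.344, 0.274, 0.093, -0.004, 0, 0.563, 0.9], [-0.344, 0.274, 0.093, -0.004, 0, 0.563, 0.9], [-0.344, 0.274, 0.093, -0.004, 0, 0.563, 0.9]]]}}

```text
time_s: 30.63
tool_pos: [0.5731, -0.0613, 0.32]
tool_rot: [-180.0, 0.1, 4.5]
force: [0.3, 0.7, 1.4]
grip_width: 0.0784
grasp_force: 0.0
```

Emit:
{"method": "servo_tool", "body": {"series": [[[0, 0, 0, 0, 0, 0.04, 0.9], [0, 0, 0, 0, 0, 0.086, 0.9], [0, 0, 0, 0, 0, 0.086, 0.9], [0, 0, 0, 0, 0, 0.086, 0.9], [0, 0, 0, 0, 0, 0.086, 0.9], [0, 0, 0, 0, 0, 0.086, 0.9]]]}}

```text
time_s: 31.13
tool_pos: [0.5737, -0.0614, 0.3217]
tool_rot: [-180.0, -0.1, -10.5]
force: [1.6, 0.4, 0.2]
grip_width: 0.0783
grasp_force: 0.0
```

```bash
python3 - <<'E'
from h import *
st=now(); print(st[0],get_obs()["tool_rot"],get_obs()["qpos"].round(0))
a=eyes.read_camera("scene"); P=cloud(a).reshape(-1,3); P=P[np.isfinite(P[:,0])]
L=np.c_[(P[:,:2]-SO)@SX,(P[:,:2]-SO)@SY,P[:,2]]
for y in(.1467,):
    q=L[(abs(L[:,1]-y)<.046)&(L[:,0]>-.045)&(L[:,0]<.01)&(L[:,2]>.06)&(L[:,2]<.15)]; print(y,len(q),np.median(q,0).round(4),np.percentile(q[:,1],[2,98]).round(4))
h=hang(.147,-.0098); D=down(-10.8)
plan(st,[((*h,.25),D),((*h,.158),D)])
E
```

```text
[ 0.57371178 -0.06142675  0.32167411] [-1.79982922e+02 -6.19683745e-02 -1.04717463e+01] [  27.    9.  -27.   84.    4.   88. -100.]
0.1467 286 [-0.0176  0.15    0.1099] [0.1173 0.1798]
[-0.005, 0.004, 0.239, -0.0, -0.0, 0.002] rows>=1.7
[-0.005, 0.004, 0.546, -0.0, -0.0, 0.002] rows>=3.9
```

Emit:
{"method": "servo_tool", "body": {"series": [[[-0.005, 0.004, 0.1, 0, 0, 0.002, 0.9], [-0.005, 0.004, 0.2, 0, 0, 0.002, 0.9], [-0.005, 0.004, 0.3, 0, 0, 0.002, 0.9], [-0.005, 0.004, 0.4, 0, 0, 0.002, 0.9], [-0.005, 0.004, 0.48, 0, 0, 0.002, 0.9], [-0.005, 0.004, 0.53, 0, 0, 0.002, 0.9], [-0.005, 0.004, 0.543, 0, 0, 0.002, 0.9], [-0.005, 0.004, 0.543, 0, 0, 0.002, 0.9], [-0.005, 0.004, 0.543, 0, 0, 0.002, 0.9], [-0.005, 0.004, 0.543, 0, 0, 0.002, 0.6], [-0.005, 0.004, 0.543, 0, 0, 0.002, 0.6], [-0.005, 0.004, 0.543, 0, 0, 0.002, 0.6]]], "grip_force": 35}}

```text
time_s: 32.18
tool_pos: [0.5733, -0.0625, 0.1606]
tool_rot: [-180.0, -0.2, -11.0]
force: [-0.5, -0.3, 0.2]
grip_width: 0.0658
grasp_force: 0.0
```

Emit:
{"method": "servo_tool", "body": {"series": [[[0, 0, 0, 0, 0, 0, 0.6], [0, 0, 0, 0, 0, 0, 0.6], [0, 0, 0, 0, 0, 0, 0.6]]]}}

```text
time_s: 32.43
tool_pos: [0.5732, -0.0625, 0.1604]
tool_rot: [-180.0, -0.2, -11.0]
force: [0.4, -0.4, 5.0]
grip_width: 0.0636
grasp_force: 35.0
```

Emit:
{"method": "servo_tool", "body": {"series": [[[0, 0, -0.03, 0, 0, 0, 0.6], [0, 0, -0.055, 0, 0, 0, 0.6], [0, 0, -0.073, 0, 0, 0, 0.6], [0, 0, -0.073, 0, 0, 0, 0.6], [-0.03, 0, -0.073, 0, 0, 0, 0.6], [-0.06, 0, -0.073, 0, 0, 0, 0.6], [-0.1, 0, -0.073, 0, 0, 0, 0.6], [-0.14, 0, -0.13, 0, 0, 0, 0.6], [-0.16, 0, -0.25, 0, 0, 0, 0.6], [-0.16, 0, -0.38, 0, 0, 0, 0.6], [-0.16, 0, -0.5, 0, 0, 0, 0.6], [-0.16, 0, -0.62, 0, 0, 0, 0.6]]]}}

```text
time_s: 33.43
tool_pos: [0.5235, -0.0529, 0.3467]
tool_rot: [180.0, -0.1, -10.9]
force: [0.5, -1.5, -2.3]
grip_width: 0.0633
grasp_force: 35.0
```

Emit:
{"method": "servo_tool", "body": {"series": [[[0, 0, -0.1, 0, 0, 0, 0.6], [0, 0, -0.12, 0, 0, 0, 0.6], [0, 0, -0.12, 0, 0, 0, 0.6], [0, 0, -0.12, 0, 0, 0, 0.6]]]}}

```text
time_s: 33.77
tool_pos: [0.5241, -0.0531, 0.38]
tool_rot: [180.0, -0.0, -11.0]
force: [-0.7, 0.6, -3.0]
grip_width: 0.0637
grasp_force: 35.0
```

```bash
python3 - <<'E'
from h import *
st=now(); print(st[0],get_obs()["tool_rot"],get_obs()["qpos"].round(0),get_obs()["grip_width"])
M=(np.array([.47,0.05,.385]),down(83)); plan(st,[M])
E
```

```text
[ 0.52414584 -0.05310561  0.3800366 ] [ 1.79998315e+02 -2.31891147e-02 -1.09571926e+01] [ 29.   3. -27.  84.   1.  94. -99.] 0.06369041263825698
[-0.243, -0.303, -0.017, 0.0, -0.0, -0.522] rows>=13.1
```

Emit:
{"method": "servo_tool", "body": {"series": [[[-0.03, -0.04, -0.017, 0, 0, -0.04, 0.6], [-0.07, -0.09, -0.017, 0, 0, -0.52, 0.6], [-0.11, -0.14, -0.017, 0, 0, -0.52, 0.6], [-0.15, -0.19, -0.017, 0, 0, -0.52, 0.6], [-0.19, -0.24, -0.017, 0, 0, -0.52, 0.6], [-0.22, -0.28, -0.017, 0, 0, -0.52, 0.6], [-0.243, -0.303, -0.017, 0, 0, -0.52, 0.6], [-0.243, -0.303, -0.017, 0, 0, -0.52, 0.6], [-0.243, -0.303, -0.017, 0, 0, -0.52, 0.6], [-0.243, -0.303, -0.017, 0, 0, -0.52, 0.6], [-0.243, -0.303, -0.017, 0, 0, -0.52, 0.6], [-0.243, -0.303, -0.017, 0, 0, -0.52, 0.6]]]}}

```text
time_s: 34.77
tool_pos: [0.4694, 0.0496, 0.3834]
tool_rot: [-179.8, 0.0, 75.3]
force: [0.2, 0.3, -2.4]
grip_width: 0.0634
grasp_force: 35.0
```

```bash
python3 - <<'E'
from h import *
st=now(); print(st[0],get_obs()["tool_rot"],get_obs()["qpos"].round(0),get_obs()["grip_width"])
f=vpos(.036,.167,-.005); T=(f+[0,0,.2165],vrot(5.6)); print(T[0])
plan(st,[T])
E
```

```text
[0.46942076 0.04960212 0.38336994] [-1.79847908e+02  4.77631770e-02  7.53281447e+01] [ 23.  -4. -30.  90.  -2.  94. -21.] 0.0633961957474236
[0.40765587 0.149001   0.3835    ]
[0.268, -0.283, 0.0, 0.027, 0.022, -0.562] rows>=14.1
```

Emit:
{"method": "servo_tool", "body": {"series": [[[0.04, -0.04, 0, 0.002, 0.002, -0.04, 0.6], [0.08, -0.08, 0, 0.027, 0.022, -0.562, 0.6], [0.13, -0.13, 0, 0.027, 0.022, -0.562, 0.6], [0.17, -0.18, 0, 0.027, 0.022, -0.562, 0.6], [0.22, -0.23, 0, 0.027, 0.022, -0.562, 0.6], [0.25, -0.27, 0, 0.027, 0.022, -0.562, 0.6], [0.268, -0.283, 0, 0.027, 0.022, -0.562, 0.6], [0.268, -0.283, 0, 0.027, 0.022, -0.562, 0.6], [0.268, -0.283, 0, 0.027, 0.022, -0.562, 0.6], [0.268, -0.283, 0, 0.027, 0.022, -0.562, 0.6], [0.268, -0.283, 0, 0.027, 0.022, -0.562, 0.6], [0.268, -0.283, 0, 0.027, 0.022, -0.562, 0.6]]]}}

```text
time_s: 35.77
tool_pos: [0.4084, 0.1489, 0.3834]
tool_rot: [-179.2, -4.9, 161.1]
force: [-0.6, -0.5, -1.3]
grip_width: 0.0635
grasp_force: 35.0
```

Emit:
{"method": "servo_tool", "body": {"series": [[[0, 0, 0, 0, 0, -0.04, 0.6], [0, 0, 0, 0, 0, -0.084, 0.6], [0, 0, 0, 0, 0, -0.084, 0.6], [0, 0, 0, 0, 0, -0.084, 0.6], [0, 0, 0, 0, 0, -0.084, 0.6], [0, 0, 0, 0, 0, -0.084, 0.6], [0, 0, 0, 0, 0, -0.084, 0.6]]]}}

```text
time_s: 36.35
tool_pos: [0.4094, 0.1494, 0.3858]
tool_rot: [179.4, -4.7, 175.9]
force: [-0.1, -0.3, -1.5]
grip_width: 0.0634
grasp_force: 35.0
```

```bash
python3 - <<'E'
from h import *
held(); st=now(); print(st[0],get_obs()["tool_rot"],get_obs()["qpos"].round(0),get_obs()["grip_width"])
a=eyes.read_camera("side"); P=cloud(a).reshape(-1,3); P=P[np.isfinite(P[:,0])]
m=(P[:,2]>.163)&(P[:,2]<.205)&(P[:,0]>.36)&(P[:,0]<.47)&(P[:,1]>.11)&(P[:,1]<.185)
q=P[m]; off=(.4525-(.207-q[:,2])*np.tan(np.radians(5.6))-q[:,0])/VX[0]-(q[:,1]-.1465)*.061
k=abs(q[:,1]-.147)<.025
hi=k&(q[:,2]>.19); lo=k&(q[:,2]<.175); print("hi/lo front face off",np.median(off[hi]),np.median(off[lo]),hi.sum(),lo.sum())
for c in(-.005,-.0066):
  f=vpos(.036,.167,c); D=vrot(5.6)
  plan(st,[(f+[0,0,.2165],D),(f+[0,0,.06],D)])
im=a["frame"][...,::-1]; cv2.imwrite("pics/s4.png",cv2.resize(im[170:320,205:375],None,fx=4,fy=4,interpolation=cv2.INTER_CUBIC))
E
```

```text
held: slope z,y -0.0004 0.0018, face at tool x -0.0017 5323 grip 0.06337994398404448 [-0.1 -0.3 -1.5]
[0.40946532 0.14942139 0.38594794] [179.38979854  -4.69617322 175.89079582] [ 12.  -6. -30.  91.  -5.  98.  68.] 0.0638614831705561
hi/lo front face off 0.01810168147609499 0.022056097719274102 96 78
[0.005, -0.002, 0.009, 0.004, 0.005, -0.003] rows>=0.2
[-0.037, -0.007, 0.528, 0.004, 0.005, -0.003] rows>=3.8
[0.011, -0.002, 0.009, 0.004, 0.005, -0.003] rows>=0.2
[-0.032, -0.008, 0.529, 0.004, 0.005, -0.003] rows>=3.8
```

View pics/s4.png

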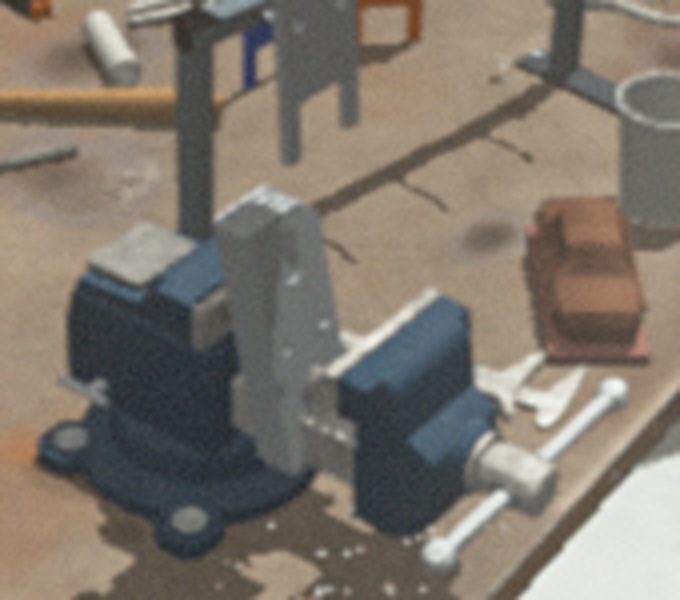

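Emit:
{"method": "servo_tool", "body": {"series": [[[0.005, -0.002, 0.009, 0.004, 0.005, -0.003, 0.6], [0.005, -0.002, 0.009, 0.004, 0.005, -0.003, 0.6], [0, -0.003, 0.1, 0.004, 0.005, -0.003, 0.6], [-0.01, -0.004, 0.2, 0.004, 0.005, -0.003, 0.6], [-0.018, -0.005, 0.3, 0.004, 0.005, -0.003, 0.6], [-0.026, -0.006, 0.39, 0.004, 0.005, -0.003, 0.6], [-0.032, -0.007, 0.47, 0.004, 0.005, -0.003, 0.6], [-0.037, -0.007, 0.528, 0.004, 0.005, -0.003, 0.6], [-0.037, -0.007, 0.528, 0.004, 0.005, -0.003, 0.6], [-0.037, -0.007, 0.528, 0.004, 0.005, -0.003, 0.6], [-0.037, -0.007, 0.528, 0.004, 0.005, -0.003, 0.6], [-0.037, -0.007, 0.528, 0.004, 0.005, -0.003, 0.6]]]}}

```text
time_s: 37.45
tool_pos: [0.4086, 0.1496, 0.2289]
tool_rot: [-180.0, -5.4, 176.5]
force: [0.9, 0.5, -1.6]
grip_width: 0.063
grasp_force: 35.0
```

Emit:
{"method": "servo_tool", "body": {"series": [[[0, 0, 0, 0, 0, 0, 0.6], [0, 0, 0, 0, 0, 0, 0.6], [0, 0, 0, 0, 0, 0, 0.6], [0, 0, 0, 0, 0, 0, 0.6], [0, 0, 0, 0, 0, 0, 0.6], [0, 0, 0, 0, 0, 0, 0.6]]]}}

```text
time_s: 37.95
tool_pos: [0.4077, 0.1492, 0.2274]
tool_rot: [-180.0, -5.6, 176.5]
force: [0.6, -0.4, -2.6]
grip_width: 0.0638
grasp_force: 35.0
```

```bash
python3 - <<'E'
from h import *
st=now(); f=vpos(.036,.167,-.0052); D=vrot(5.6); print(f,st[0],get_obs()["tool_rot"],get_obs()["force"],get_obs()["qpos"].round(0))
plan(st,[(f+[0,0,.02],D),(f+[0,0,.0],D)])
E
```

```text
[0.40745625 0.1490132  0.167     ] [0.40767818 0.14920854 0.22736351] [-179.95069721   -5.5761909   176.50285785] [ 0.63508819 -0.41400841 -2.55355804] [ 11.  -3. -31. 107.  -4.  81.  67.]
[-0.012, -0.001, 0.134, -0.0, 0.0, 0.0] rows>=1.0
[-0.019, -0.001, 0.2, -0.0, 0.0, 0.0] rows>=1.4
```

Emit:
{"method": "servo_tool", "body": {"series": [[[-0.004, 0, 0.05, 0, 0, 0, 0.6], [-0.009, 0, 0.1, 0, 0, 0, 0.6], [-0.012, -0.001, 0.134, 0, 0, 0, 0.6], [-0.016, -0.001, 0.165, 0, 0, 0, 0.6], [-0.018, -0.001, 0.185, 0, 0, 0, 0.6], [-0.019, -0.001, 0.199, 0, 0, 0, 0.6], [-0.019, -0.001, 0.199, 0, 0, 0, 0.6], [-0.019, -0.001, 0.199, 0, 0, 0, 0.6], [-0.019, -0.001, 0.199, 0, 0, 0, 0.6], [-0.019, -0.001, 0.199, 0, 0, 0, 0.6]]]}}

```text
time_s: 38.78
tool_pos: [0.4085, 0.1486, 0.1683]
tool_rot: [-179.9, -5.4, 176.5]
force: [-0.2, -1.9, 6.2]
grip_width: 0.0633
grasp_force: 35.0
```

Emit:
{"method": "servo_tool", "body": {"series": [[[0, 0, -0.003, 0, 0, 0, 0.84], [0, 0, -0.003, 0, 0, 0, 0.84], [0, 0, -0.003, 0, 0, 0, 0.84], [0, 0, -0.003, 0, 0, 0, 0.84], [0, 0, -0.06, 0, 0, 0, 0.86], [0, 0, -0.16, 0, 0, 0, 0.9], [0, 0, -0.28, 0, 0, 0, 0.9], [0, 0, -0.4, 0, 0, 0, 0.9], [0, 0, -0.52, 0, 0, 0, 0.9], [0, 0, -0.55, 0, 0, 0, 0.9], [0, 0, -0.55, 0, 0, 0, 0.9], [0, 0, -0.55, 0, 0, 0, 0.9]]]}}

```text
time_s: 39.78
tool_pos: [0.4235, 0.1482, 0.331]
tool_rot: [-180.0, -5.6, 176.5]
force: [-0.1, 0.8, -0.7]
grip_width: 0.0783
grasp_force: 0.0
```

```bash
cat >> h.py <<'E'
def prot(th,lean=0): return R.from_rotvec(-np.radians(th)*np.array([*VX,0])).as_matrix()@vrot(lean)
E
python3 - <<'E'
from h import *
st=now(); print(st[0],get_obs()["tool_rot"],get_obs()["qpos"].round(0))
plan(st,[((.36,.20,.36),prot(45)),((.285,.157,.30),prot(45))])
w=eyes.read_camera("wrist"); cv2.imwrite("pics/w5.png",w["frame"][...,::-1])
P=cloud(w); q=P[np.isfinite(P[...,0])]
for z0,z1,nm in((.2,.215,"tops"),(.15,.16,"jaws"),(.125,.145,"jawlow")):
    e=q[(q[:,2]>z0)&(q[:,2]<z1)&(q[:,0]>.25)&(q[:,0]<.47)&(abs(q[:,1]-.15)<.012)]; 
    if len(e): print(nm,len(e),np.histogram(e[:,0],bins=np.arange(.26,.47,.01))[0])
E
```

```text
[0.42349744 0.14817823 0.33098611] [-179.95721635   -5.58693021  176.51372848] [ 12.  -3. -31.  95.  -4.  93.  68.]
[0.23, 0.159, -0.075, 0.25, -0.029, 0.012] rows>=6.3
[0.45, 0.001, 0.148, 0.25, -0.029, 0.012] rows>=6.3
tops 1025 [  0   0   0   0   0   0   0   0   0   0   0   0   0   0   0   0 196 292
 278 258]
jaws 1009 [  0   0   0   0   0   0 132 240 244 228  53   0   0   0   0  90  22   0
   0   0]
jawlow 169 [  0   0   0   0   0  17  12   0   0   0   8   0   0   0 113  19   0   0
   0   0]
```

Emit:
{"method": "servo_tool", "body": {"series": [[[0.04, 0.03, -0.03, 0.03, -0.005, 0, 0.3], [0.08, 0.06, -0.06, 0.07, -0.01, 0, 0], [0.12, 0.1, -0.075, 0.11, -0.015, 0, 0], [0.16, 0.13, -0.075, 0.15, -0.02, 0.01, 0], [0.2, 0.159, -0.075, 0.19, -0.029, 0.012, 0], [0.23, 0.159, -0.075, 0.23, -0.029, 0.012, 0], [0.23, 0.159, -0.075, 0.25, -0.029, 0.012, 0], [0.23, 0.159, -0.075, 0.25, -0.029, 0.012, 0], [0.23, 0.159, -0.075, 0.25, -0.029, 0.012, 0], [0.23, 0.159, -0.075, 0.25, -0.029, 0.012, 0], [0.23, 0.159, -0.075, 0.25, -0.029, 0.012, 0], [0.23, 0.159, -0.075, 0.25, -0.029, 0.012, 0]]]}}

```text
time_s: 40.83
tool_pos: [0.3589, 0.2003, 0.3588]
tool_rot: [-134.7, -0.2, 176.7]
force: [0.2, -0.3, 0.3]
grip_width: 0.0065
grasp_force: 0.0
```

```bash
python3 - <<'E'
from h import *
st=now(); print(st[0],get_obs()["tool_rot"],get_obs()["qpos"].round(0))
plan(st,[((.36,.20,.36),prot(45)),((.28,.157,.29),prot(45))])
E
```

```text
[0.35888265 0.20030729 0.35875001] [-134.6688144    -0.20753262  176.70736299] [-54.  11.   1.  89.  26. 117.  38.]
[-0.004, -0.004, -0.002, -0.002, -0.0, 0.002] rows>=0.1
[0.253, 0.052, 0.275, -0.002, -0.0, 0.002] rows>=2.7
```

Emit:
{"method": "servo_tool", "body": {"series": [[[0.05, 0.01, 0.05, 0, 0, 0, 0], [0.1, 0.02, 0.1, 0, 0, 0, 0], [0.15, 0.03, 0.16, 0, 0, 0, 0], [0.2, 0.04, 0.22, 0, 0, 0, 0], [0.253, 0.052, 0.275, 0, 0, 0, 0], [0.253, 0.052, 0.275, 0, 0, 0, 0], [0.253, 0.052, 0.275, 0, 0, 0, 0], [0.253, 0.052, 0.275, 0, 0, 0, 0], [0.253, 0.052, 0.275, 0, 0, 0, 0], [0.253, 0.052, 0.275, 0, 0, 0, 0]]]}}

```text
time_s: 41.67
tool_pos: [0.282, 0.1573, 0.2917]
tool_rot: [-135.0, -0.0, 176.5]
force: [0.3, 0.2, -0.5]
grip_width: 0.0003
grasp_force: 0.0
```

```bash
python3 - <<'E'
from h import *
st=now(); print(st[0],get_obs()["tool_rot"],get_obs()["qpos"].round(0))
plan(st,[((.28,.157,.22),prot(45)),((.28,.157,.144),prot(45))])
E
```

```text
[0.28201643 0.15734795 0.29169223] [-1.34963172e+02 -3.98673762e-02  1.76461016e+02] [-56.   3.  -2. 105.  22. 111.  29.]
[0.006, 0.168, 0.17, -0.0, -0.0, 0.0] rows>=1.7
[0.006, 0.347, 0.349, -0.0, -0.0, 0.0] rows>=3.5
```

Emit:
{"method": "servo_tool", "body": {"series": [[[0.006, 0.06, 0.06, 0, 0, 0, 0], [0.006, 0.12, 0.12, 0, 0, 0, 0], [0.006, 0.18, 0.18, 0, 0, 0, 0], [0.006, 0.24, 0.24, 0, 0, 0, 0], [0.006, 0.29, 0.29, 0, 0, 0, 0], [0.006, 0.33, 0.33, 0, 0, 0, 0], [0.006, 0.347, 0.349, 0, 0, 0, 0], [0.006, 0.347, 0.349, 0, 0, 0, 0], [0.006, 0.347, 0.349, 0, 0, 0, 0], [0.006, 0.347, 0.349, 0, 0, 0, 0], [0.006, 0.347, 0.349, 0, 0, 0, 0]]]}}

```text
time_s: 42.58
tool_pos: [0.2798, 0.1572, 0.1446]
tool_rot: [-135.0, -0.0, 176.5]
force: [-0.0, 0.2, -1.3]
grip_width: 0.0006
grasp_force: 0.0
```

```bash
python3 - <<'E'
from h import *
o=get_obs(); st=now(); print(st[0],o["tool_rot"],o["qpos"].round(0),o["force"])
plan(st,[(np.array([.28,.157,.144])+np.array([*VX,0])*d,prot(45)) for d in(.02,.04,.05,.06,.07)])
a=eyes.read_camera("side")
im=a["frame"][...,::-1]; cv2.imwrite("pics/s5.png",cv2.resize(im[170:320,205:375],None,fx=4,fy=4,interpolation=cv2.INTER_CUBIC))
E
```

```text
[0.27981067 0.15717526 0.14463434] [-1.35020249e+02 -8.12834794e-03  1.76509220e+02] [-56.  12.  -2. 114.  20.  95.  23.] [-0.04514859  0.16442467 -1.2716505 ]
[-0.067, 0.001, 0.002, 0.0, -0.0, 0.0] rows>=0.5
[-0.134, 0.001, 0.002, 0.0, -0.0, 0.0] rows>=1.0
[-0.167, 0.001, 0.002, 0.0, -0.0, 0.0] rows>=1.2
[-0.201, 0.001, 0.002, 0.0, -0.0, 0.0] rows>=1.4
[-0.234, 0.001, 0.002, 0.0, -0.0, 0.0] rows>=1.7
```

View pics/s5.png

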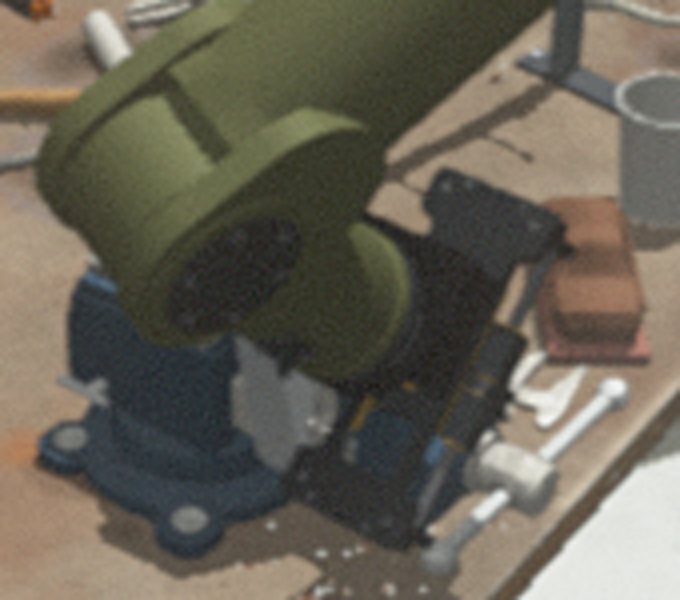

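Emit:
{"method": "servo_tool", "body": {"series": [[[-0.03, 0, 0.001, 0, 0, 0, 0], [-0.05, 0, 0.002, 0, 0, 0, 0], [-0.07, 0.001, 0.002, 0, 0, 0, 0], [-0.085, 0.001, 0.002, 0, 0, 0, 0], [-0.1, 0.001, 0.002, 0, 0, 0, 0], [-0.115, 0.001, 0.002, 0, 0, 0, 0], [-0.13, 0.001, 0.002, 0, 0, 0, 0], [-0.145, 0.001, 0.002, 0, 0, 0, 0], [-0.16, 0.001, 0.002, 0, 0, 0, 0], [-0.17, 0.001, 0.002, 0, 0, 0, 0], [-0.17, 0.001, 0.002, 0, 0, 0, 0], [-0.17, 0.001, 0.002, 0, 0, 0, 0]]]}}

```text
time_s: 43.63
tool_pos: [0.3305, 0.1533, 0.143]
tool_rot: [-134.9, -0.1, 176.5]
force: [-1.4, 1.9, 0.6]
grip_width: 0.0004
grasp_force: 0.9
```

```bash
cat >> h.py <<'E'
def vice(n="side"):
    a=eyes.read_camera(n); P=cloud(a).reshape(-1,3); P=P[np.isfinite(P[:,0])]
    V=np.c_[(P[:,:2]-[.449,.1485])@VX,(P[:,:2]-[.449,.1485])@VY,P[:,2]]
    j=V[(abs(V[:,1])<.06)&(V[:,2]>.148)&(V[:,2]<.165)&(V[:,0]<-.0)&(V[:,0]>-.14)]
    print(n,"jaw-level x hist(10mm from -.14):",np.histogram(j[:,0],bins=np.arange(-.14,.005,.01))[0])
    for z0,z1 in((.163,.175),(.19,.203),(.203,.215)):
        e=V[(abs(V[:,1])<.045)&(V[:,2]>z0)&(V[:,2]<z1)&(V[:,0]<.02)&(V[:,0]>-.1)]
        if len(e)>5: print("  z",z0,len(e),"x",np.percentile(e[:,0],[2,25,50,75,98]).round(4),"y",np.percentile(e[:,1],[1,99]).round(4))
    return V
E
python3 - <<'E'
from h import *
o=get_obs(); print(o["tool_pos"],o["force"],o["wrist_torque"],o["qpos"].round(0))
vice("side"); vice("scene")
E
```

```text
[0.33051067 0.1533137  0.1430218 ] [-1.42170956  1.86096645  0.64238225] [ 0.9921198   0.07938319 -0.27289779] [-53.  15.   1. 110.  23.  94.  27.]
side jaw-level x hist(10mm from -.14): [ 0 29  0  0  2  1  1  0  0  0  0  0  0  0]
scene jaw-level x hist(10mm from -.14): [ 6 29 10  9 30 12  3  5  0  0  0  0  0  0]
```

Emit:
{"method": "servo_tool", "body": {"series": [[[-0.008, 0, 0, 0, 0, 0, 0], [-0.016, 0, 0, 0, 0, 0, 0], [-0.024, 0, 0, 0, 0, 0, 0], [-0.032, 0, 0, 0, 0, 0, 0], [-0.04, 0, 0, 0, 0, 0, 0], [-0.045, 0, 0, 0, 0, 0, 0], [-0.045, 0, 0, 0, 0, 0, 0], [-0.045, 0, 0, 0, 0, 0, 0]]]}}

```text
time_s: 44.4
tool_pos: [0.3432, 0.1526, 0.143]
tool_rot: [-134.9, -0.1, 176.5]
force: [-5.1, 2.4, 0.8]
grip_width: 0.0002
grasp_force: 2.2
```

Emit:
{"method": "servo_tool", "body": {"series": [[[-0.008, 0, 0, 0, 0, 0, 0], [-0.016, 0, 0, 0, 0, 0, 0], [-0.024, 0, 0, 0, 0, 0, 0], [-0.032, 0, 0, 0, 0, 0, 0], [-0.032, 0, 0, 0, 0, 0, 0], [-0.032, 0, 0, 0, 0, 0, 0]]]}}

```text
time_s: 44.9
tool_pos: [0.3532, 0.1521, 0.143]
tool_rot: [-134.9, -0.1, 176.5]
force: [-3.6, 2.0, 1.9]
grip_width: 0.0002
grasp_force: 1.7
```

Emit:
{"method": "servo_tool", "body": {"series": [[[-0.006, 0, 0, 0, 0, 0, 0], [-0.012, 0, 0, 0, 0, 0, 0], [-0.018, 0, 0, 0, 0, 0, 0], [-0.024, 0, 0, 0, 0, 0, 0], [-0.024, 0, 0, 0, 0, 0, 0], [-0.024, 0, 0, 0, 0, 0, 0]]]}}

```text
time_s: 45.4
tool_pos: [0.3565, 0.152, 0.1431]
tool_rot: [-134.8, -0.5, 176.4]
force: [-13.5, 5.6, 5.5]
grip_width: 0.0008
grasp_force: 7.1
```

Emit:
{"method": "servo_tool", "body": {"series": [[[-0.008, 0, 0, 0, 0, 0, 0], [-0.016, 0, 0, 0, 0, 0, 0], [-0.016, 0, 0, 0, 0, 0, 0], [-0.016, 0, 0, 0, 0, 0, 0]]]}}

```text
time_s: 45.73
tool_pos: [0.3566, 0.152, 0.1431]
tool_rot: [-134.7, -1.0, 176.3]
force: [-26.6, 6.6, 10.5]
grip_width: 0.0004
grasp_force: 13.5
```

Emit:
{"method": "servo_tool", "body": {"series": [[[0.05, 0, 0, 0, 0, 0, 0], [0.13, 0, -0.02, 0, 0, 0, 0], [0.18, -0.03, -0.05, 0, 0, 0, 0], [0.18, -0.1, -0.12, 0, 0, 0, 0], [0.18, -0.2, -0.2, 0, 0, 0, 0], [0.18, -0.3, -0.3, 0, 0, 0, 0], [0.15, -0.36, -0.36, 0, 0, 0, 0], [0.1, -0.4, -0.4, 0, 0, 0, 0], [0.05, -0.42, -0.42, 0, 0, 0, 0], [0, -0.42, -0.42, 0, 0, 0, 0], [0, -0.42, -0.42, 0, 0, 0, 0], [0, -0.42, -0.42, 0, 0, 0, 0]]]}}

```text
time_s: 46.73
tool_pos: [0.3658, 0.1505, 0.3203]
tool_rot: [-134.8, -0.1, 176.4]
force: [-0.3, -0.0, -0.1]
grip_width: 0.0009
grasp_force: 0.0
```

```bash
python3 - <<'E'
from h import *
o=get_obs(); st=now(); print(st[0],o["tool_rot"],o["force"],o["qpos"].round(0))
plan(st,[((.43,.148,.36),vrot(0))])
vice("side"); vice("scene")
E
```

```text
[0.3658457  0.15048322 0.32030981] [-1.34815824e+02 -9.72216622e-02  1.76408666e+02] [-0.30670268 -0.04160414 -0.07406547] [-52.   8.   2.  97.  27. 111.  39.]
[-0.214, -0.09, -0.097, -0.251, -0.001, -0.0] rows>=6.3
side jaw-level x hist(10mm from -.14): [  0   0   0   0   0   0  55 158 114  99 150  28  20  22]
  z 0.163 120 x [-0.0345 -0.0323 -0.0306 -0.0198 -0.0012] y [-0.031   0.0335]
  z 0.19 129 x [-0.0357 -0.0325 -0.0307 -0.0196  0.0011] y [-0.0295  0.0345]
  z 0.203 219 x [-0.034  -0.0282 -0.0188 -0.0097  0.0006] y [-0.0161  0.0328]
scene jaw-level x hist(10mm from -.14): [  0   0   0   0   0   0  68 108 101  94  86  14  11  12]
  z 0.163 58 x [-0.0371 -0.0357 -0.0349 -0.0308 -0.0117] y [-0.0335  0.0311]
  z 0.19 79 x [-0.0374 -0.0353 -0.0339 -0.023  -0.0044] y [-0.0323  0.0308]
  z 0.203 149 x [-0.0372 -0.0311 -0.0247 -0.0153 -0.0034] y [-0.0216  0.0294]
```

Emit:
{"method": "servo_tool", "body": {"series": [[[-0.04, -0.02, -0.04, -0.03, 0, 0, 0.3], [-0.08, -0.04, -0.08, -0.07, 0, 0, 0.9], [-0.12, -0.06, -0.097, -0.11, 0, 0, 0.9], [-0.16, -0.08, -0.097, -0.15, 0, 0, 0.9], [-0.2, -0.09, -0.097, -0.19, 0, 0, 0.9], [-0.214, -0.09, -0.097, -0.23, -0.001, 0, 0.9], [-0.214, -0.09, -0.097, -0.251, -0.001, 0, 0.9], [-0.214, -0.09, -0.097, -0.251, -0.001, 0, 0.9], [-0.214, -0.09, -0.097, -0.251, -0.001, 0, 0.9], [-0.214, -0.09, -0.097, -0.251, -0.001, 0, 0.9], [-0.214, -0.09, -0.097, -0.251, -0.001, 0, 0.9], [-0.214, -0.09, -0.097, -0.251, -0.001, 0, 0.9]]]}}

```text
time_s: 47.83
tool_pos: [0.4291, 0.1507, 0.3599]
tool_rot: [-180.0, 0.0, 176.8]
force: [0.1, 0.1, -0.3]
grip_width: 0.0723
grasp_force: 0.0
```

```bash
python3 - <<'E'
from h import *
o=get_obs(); st=now(); print(st[0],o["tool_rot"],o["grip_width"],o["qpos"].round(0))
c=eyes.read_camera("wrist"); P=cloud(c,o); q=P[np.isfinite(P[...,0])]
V=np.c_[(q[:,:2]-[.449,.1485])@VX,(q[:,:2]-[.449,.1485])@VY,q[:,2]]
e=V[(V[:,2]>.195)&(V[:,2]<.215)&(abs(V[:,1])<.05)&(V[:,0]<.01)&(V[:,0]>-.05)]
for x in np.arange(-.034,.001,.0035):
    f=e[abs(e[:,0]-x)<.0018]; t=f[f[:,2]>.203]
    if len(t)>5: print(round(x,4),len(t),"top y",np.percentile(t[:,1],[1,99]).round(4),"all y",np.percentile(f[:,1],[1,99]).round(4),"z",np.median(t[:,2]).round(4))
D=vrot(0); g=lambda d,z: (np.array([*(np.array([.449,.1490])+VX*d),z]),D)
plan(st,[g(-.009,.25),g(-.009,.17),g(-.027,.17)])
E
```

```text
[0.42914398 0.15066755 0.35993404] [-1.79960747e+02  2.87574176e-03  1.76790651e+02] 0.0723104689596674 [-39.  -8.  15.  96.   2.  92.  62.]
-0.034 164 top y [-0.0218  0.029 ] all y [-0.0282  0.029 ] z 0.2076
-0.0305 179 top y [-0.0217  0.0289] all y [-0.03    0.0289] z 0.208
-0.027 203 top y [-0.0215  0.0291] all y [-0.0289  0.0291] z 0.2077
-0.0235 182 top y [-0.0208  0.0292] all y [-0.0302  0.0291] z 0.2079
-0.02 199 top y [-0.0227  0.0304] all y [-0.0292  0.0302] z 0.2077
-0.0165 185 top y [-0.0217  0.0305] all y [-0.0293  0.0304] z 0.208
-0.013 196 top y [-0.0208  0.0305] all y [-0.0291  0.0305] z 0.2076
-0.0095 184 top y [-0.0208  0.0306] all y [-0.0284  0.0305] z 0.2079
-0.006 198 top y [-0.0228  0.0289] all y [-0.0303  0.0289] z 0.2077
-0.0025 179 top y [-0.0239  0.0288] all y [-0.0316  0.0288] z 0.208
[-0.036, -0.001, 0.366, -0.0, 0.0, 0.002] rows>=2.6
[-0.036, -0.001, 0.633, -0.0, 0.0, 0.002] rows>=4.6
[0.024, -0.001, 0.633, -0.0, 0.0, 0.002] rows>=4.6
```

Emit:
{"method": "servo_tool", "body": {"series": [[[-0.036, -0.006, 0.08, 0, 0, 0.002, 0.9], [-0.036, -0.006, 0.18, 0, 0, 0.002, 0.9], [-0.036, -0.006, 0.28, 0, 0, 0.002, 0.9], [-0.036, -0.006, 0.38, 0, 0, 0.002, 0.9], [-0.036, -0.006, 0.47, 0, 0, 0.002, 0.9], [-0.036, -0.006, 0.55, 0, 0, 0.002, 0.9], [-0.036, -0.006, 0.6, 0, 0, 0.002, 0.9], [-0.036, -0.006, 0.63, 0, 0, 0.002, 0.9], [-0.036, -0.006, 0.63, 0, 0, 0.002, 0.9], [-0.036, -0.006, 0.63, 0, 0, 0.002, 0.9], [-0.036, -0.006, 0.63, 0, 0, 0.002, 0.9], [-0.036, -0.006, 0.63, 0, 0, 0.002, 0.9]]]}}

```text
time_s: 48.88
tool_pos: [0.4415, 0.1473, 0.1732]
tool_rot: [179.8, 0.2, 176.2]
force: [0.2, -0.4, 0.1]
grip_width: 0.0781
grasp_force: 0.0
```

Emit:
{"method": "servo_tool", "body": {"series": [[[0, 0, 0, 0, 0, 0, 0.6], [0, 0, 0, 0, 0, 0, 0.6], [0, 0, 0, 0, 0, 0, 0.6], [0, 0, 0, 0, 0, 0, 0.6], [0, 0, 0, 0, 0, 0, 0.6], [0, 0, 0, 0, 0, 0, 0.6], [0, 0, 0, 0, 0, 0, 0.6]]], "grip_force": 40}}

```text
time_s: 49.47
tool_pos: [0.441, 0.1469, 0.1723]
tool_rot: [179.9, 0.1, 176.2]
force: [-0.5, 0.1, 3.1]
grip_width: 0.0636
grasp_force: 39.9
```

Emit:
{"method": "servo_tool", "body": {"series": [[[0, 0, 0, 0, 0, 0, 0.78], [0, 0, 0, 0, 0, 0, 0.78], [0.02, 0, 0, 0, 0, 0, 0.78], [0.035, 0, 0, 0, 0, 0, 0.78], [0.035, 0, 0, 0, 0, 0, 0.78], [0.035, 0, 0, 0, 0, 0, 0.6], [0.035, 0, 0, 0, 0, 0, 0.6], [0.035, 0, 0, 0, 0, 0, 0.6], [0.035, 0, 0, 0, 0, 0, 0.6], [0.035, 0, 0, 0, 0, 0, 0.6]]]}}

```text
time_s: 50.3
tool_pos: [0.4299, 0.1476, 0.1718]
tool_rot: [179.9, 0.0, 176.2]
force: [-1.1, 0.7, 1.2]
grip_width: 0.0636
grasp_force: 40.0
```

Emit:
{"method": "servo_tool", "body": {"series": [[[0, 0, 0, 0, 0, 0, 0.78], [0, 0, 0, 0, 0, 0, 0.78], [0.015, 0, 0, 0, 0, 0, 0.78], [0.03, 0, 0, 0, 0, 0, 0.78], [0.03, 0, 0, 0, 0, 0, 0.78], [0.03, 0, 0, 0, 0, 0, 0.6], [0.03, 0, 0, 0, 0, 0, 0.6], [0.03, 0, 0, 0, 0, 0, 0.6], [0.03, 0, 0, 0, 0, 0, 0.6], [0.03, 0, 0, 0, 0, 0, 0.6]]]}}

```text
time_s: 51.13
tool_pos: [0.4211, 0.1481, 0.1719]
tool_rot: [179.9, 0.1, 176.2]
force: [-1.7, -0.4, 1.4]
grip_width: 0.0638
grasp_force: 40.0
```

Emit:
{"method": "servo_tool", "body": {"series": [[[0, 0, 0, 0, 0, 0, 0.85], [0, 0, 0, 0, 0, 0, 0.85], [0, 0, 0, 0, 0, 0, 0.85], [0, 0, -0.05, 0, 0, 0, 0.9], [0, 0, -0.13, 0, 0, 0, 0.9], [0, 0, -0.23, 0, 0, 0, 0.9], [0, 0, -0.35, 0, 0, 0, 0.9], [0, 0, -0.47, 0, 0, 0, 0.9], [0, 0, -0.58, 0, 0, 0, 0.9], [0, 0, -0.63, 0, 0, 0, 0.9], [0, 0, -0.63, 0, 0, 0, 0.9], [0, 0, -0.63, 0, 0, 0, 0.9]]]}}

```text
time_s: 52.13
tool_pos: [0.4214, 0.1479, 0.3613]
tool_rot: [179.9, 0.2, 176.2]
force: [-0.7, 0.0, -0.7]
grip_width: 0.0779
grasp_force: 0.0
```

```bash
cat >> h.py <<'E'
def flush():
    o=get_obs(); c=eyes.read_camera("wrist"); P=cloud(c,o); q=P[np.isfinite(P[...,0])]
    V=np.c_[(q[:,:2]-[.449,.1485])@VX,(q[:,:2]-[.449,.1485])@VY,q[:,2]]
    e=V[(V[:,2]>.195)&(V[:,2]<.215)&(abs(V[:,1])<.05)&(V[:,0]<.01)&(V[:,0]>-.05)]
    for x in np.arange(-.034,.001,.0035):
        f=e[abs(e[:,0]-x)<.0018]; t=f[f[:,2]>.203]
        if len(t)>5: print(round(x,4),len(t),"top y",np.percentile(t[:,1],[1,99]).round(4),"z",np.median(t[:,2]).round(4))
    j=V[(abs(V[:,1])<.05)&(V[:,2]>.15)&(V[:,2]<.16)&(V[:,0]<-.02)]; print("front jaw x",np.percentile(j[:,0],[1,99]).round(4))
    return c
E
python3 - <<'E'
from h import *
o=get_obs(); st=now(); print(st[0],o["tool_rot"],o["grip_width"],o["qpos"].round(0))
c=flush(); vice("side")
plan(st,[((.36,.20,.36),prot(45))])
E
```

```text
[0.42138514 0.14790073 0.36126697] [1.79856631e+02 1.69383526e-01 1.76210904e+02] 0.0778689188169424 [-39.  -9.  14.  97.   2.  92.  61.]
-0.034 177 top y [-0.0213  0.0295] z 0.2076
-0.0305 178 top y [-0.0224  0.0295] z 0.2079
-0.027 207 top y [-0.0226  0.0286] z 0.2078
-0.0235 179 top y [-0.0228  0.0298] z 0.2078
-0.02 204 top y [-0.0215  0.0298] z 0.2078
-0.0165 177 top y [-0.022   0.0298] z 0.2078
-0.013 190 top y [-0.0208  0.031 ] z 0.2077
-0.0095 186 top y [-0.0209  0.031 ] z 0.2078
-0.006 177 top y [-0.0229  0.0283] z 0.2078
-0.0025 193 top y [-0.0241  0.028 ] z 0.2079
front jaw x [-0.0726 -0.0343]
side jaw-level x hist(10mm from -.14): [  0   0   0   0   0   0  56 152 130 102 147  28  23  18]
  z 0.163 128 x [-0.0343 -0.0322 -0.0302 -0.0214  0.0003] y [-0.03    0.0331]
  z 0.19 123 x [-0.0342 -0.0324 -0.0307 -0.0188  0.002 ] y [-0.0304  0.0341]
  z 0.203 235 x [-0.034  -0.0279 -0.0176 -0.0088  0.0016] y [-0.0178  0.0333]
[0.216, 0.16, 0.004, 0.251, 0.0, -0.002] rows>=6.3
```

```bash
python3 - <<'E'
from h import *
o=get_obs(); fr=[]
for i in range(4): c=eyes.read_camera("wrist"); fr.append(c["frame"].astype(float))
im=np.mean(fr,0).astype(np.uint8)[...,::-1]
P=cloud(c,o); m=(P[...,2]>.2)&(P[...,2]<.215)&(abs(P[...,1]-.148)<.04)&(P[...,0]>.40)&(P[...,0]<.46)
v,u=np.where(m); print(u.min(),u.max(),v.min(),v.max())
u0,u1,v0,v1=u.min()-12,u.max()+12,v.min()-10,v.max()+20
cv2.imwrite("pics/fl.png",cv2.resize(im[v0:v1,u0:u1],None,fx=7,fy=7,interpolation=cv2.INTER_CUBIC)[:600,:800])
E
```

```text
257 315 193 229
```

View pics/fl.png

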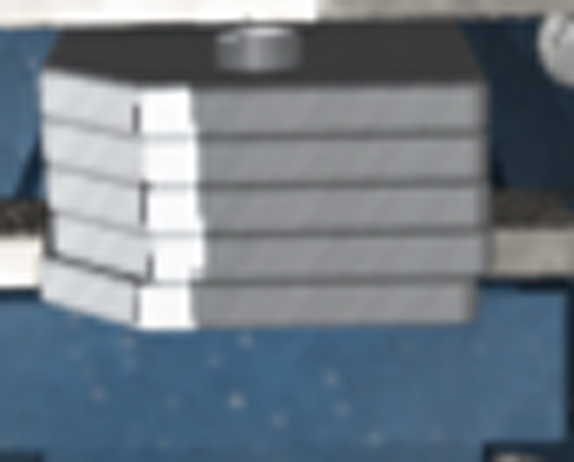

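The crop shows five plates, seated level. The rear one (the pattern, bottom row at px y≈300) sits about 2 mm toward -y of the others. I'll squeeze the pattern alone at the same centre line.

```bash
python3 - <<'E'
from h import *
st=now(); print(st[0])
plan(st,[((.4519,.1462,.20),down(176.4)),((.4519,.1462,.166),down(176.4))])
E
```

```text
[0.42052005 0.14758127 0.35960449]
[-0.105, 0.002, 0.532, 0.0, -0.0, -0.001] rows>=3.9
[-0.105, 0.002, 0.645, 0.0, -0.0, -0.001] rows>=4.7
```

Emit:
{"method": "servo_tool", "body": {"series": [[[-0.05, 0.002, 0.08, 0, 0, 0, 0.9], [-0.105, 0.002, 0.18, 0, 0, 0, 0.9], [-0.105, 0.002, 0.28, 0, 0, -0.001, 0.9], [-0.105, 0.002, 0.38, 0, 0, -0.001, 0.9], [-0.105, 0.002, 0.47, 0, 0, -0.001, 0.9], [-0.105, 0.002, 0.55, 0, 0, -0.001, 0.9], [-0.105, 0.002, 0.6, 0, 0, -0.001, 0.9], [-0.105, 0.002, 0.63, 0, 0, -0.001, 0.9], [-0.105, 0.002, 0.645, 0, 0, -0.001, 0.9], [-0.105, 0.002, 0.645, 0, 0, -0.001, 0.9], [-0.105, 0.002, 0.645, 0, 0, -0.001, 0.9], [-0.105, 0.002, 0.645, 0, 0, -0.001, 0.9]]]}}

```text
time_s: 53.43
tool_pos: [0.4535, 0.1469, 0.1686]
tool_rot: [179.8, 0.2, 176.4]
force: [-0.4, 0.4, 0.4]
grip_width: 0.0781
grasp_force: 0.0
```

Emit:
{"method": "servo_tool", "body": {"series": [[[0, 0, 0, 0, 0, 0, 0.6], [0, 0, 0, 0, 0, 0, 0.6], [0, 0, 0, 0, 0, 0, 0.6], [0, 0, 0, 0, 0, 0, 0.6], [0, 0, 0, 0, 0, 0, 0.6], [0, 0, 0, 0, 0, 0, 0.6], [0, 0, 0, 0, 0, 0, 0.6], [0, 0, 0, 0, 0, 0, 0.6]]], "grip_force": 40}}

```text
time_s: 54.1
tool_pos: [0.453, 0.1467, 0.1678]
tool_rot: [179.9, 0.1, 176.4]
force: [0.9, -1.0, 3.4]
grip_width: 0.0636
grasp_force: 39.8
```

```bash
python3 - <<'E'
from h import *
o=get_obs(); print(o["tool_pos"],o["tool_rot"],o["force"],o["grip_width"],o["wrist_torque"]); flush()
E
```

```text
[0.4530303  0.14671367 0.16779731] [1.79878663e+02 1.26042086e-01 1.76393238e+02] [ 0.88297702 -0.97054273  3.41252634] 0.06361956902548108 [ 0.11275545 -0.04654485 -0.00206787]
-0.034 1153 top y [-0.0217  0.0289] z 0.2075
-0.0305 1209 top y [-0.0218  0.0292] z 0.2079
-0.027 1145 top y [-0.0219  0.029 ] z 0.2078
-0.0235 1145 top y [-0.0219  0.0292] z 0.2079
-0.02 1118 top y [-0.0217  0.0294] z 0.2077
-0.0165 1100 top y [-0.0216  0.0296] z 0.2079
-0.013 1060 top y [-0.0212  0.0301] z 0.2077
-0.0095 805 top y [-0.0215  0.0305] z 0.2078
-0.006 37 top y [-0.0437  0.042 ] z 0.2036
front jaw x [-0.0723 -0.0342]
```

Emit:
{"method": "servo_tool", "body": {"series": [[[0, 0, 0, 0, 0, 0, 0.85], [0, 0, 0, 0, 0, 0, 0.85], [0, 0, 0, 0, 0, 0, 0.85], [0, 0, -0.05, 0, 0, 0, 0.9], [0.02, 0, -0.13, 0, 0, 0, 0.9], [0.05, 0, -0.23, 0, 0, 0, 0.9], [0.08, 0, -0.33, 0, 0, 0, 0.9], [0.1, 0, -0.38, 0, 0, 0, 0.9], [0.1, 0, -0.4, 0, 0, 0, 0.9], [0.1, 0, -0.4, 0, 0, 0, 0.9], [0.1, 0, -0.4, 0, 0, 0, 0.9], [0.1, 0, -0.4, 0, 0, 0, 0.9]]]}}

```text
time_s: 55.15
tool_pos: [0.4221, 0.1479, 0.2855]
tool_rot: [-180.0, -0.1, 176.4]
force: [0.3, 1.5, -0.2]
grip_width: 0.0784
grasp_force: 0.0
```

```bash
cat >> h.py <<'E'
def steps():
    """+y end of each plate's top edge, averaged over frames, in tool axes"""
    o=get_obs(); Rt=rot(o["tool_rot"]); p=np.array(o["tool_pos"]); E=[]
    for i in range(5):
        c=eyes.read_camera("wrist"); P=cloud(c,o)
        z=P[...,2]; g=(z>.2)&(z<.215)&(P[...,0]>.40)&(P[...,0]<.46)&(abs(P[...,1]-.148)<.045)
        X=P[g]; V=np.c_[(X[:,:2]-[.449,.1485])@VX,(X[:,:2]-[.449,.1485])@VY,X[:,2]]; E.append(V)
    V=np.vstack(E)
    for k in range(5):
        lo=-.0072*(k+1)+.0012; hi=-.0072*k-.0012
        f=V[(V[:,0]>lo-.0005)&(V[:,0]<hi-.0005)]; t=f[f[:,2]>.2045]
        print("plate",k,len(t),"+y end",np.percentile(t[:,1],[96,98,99,99.7]).round(4),"-y",np.percentile(t[:,1],[.3,1,2]).round(4))
    q=V[V[:,2]>.2045]; print("x span",np.percentile(q[:,0],[.5,99.5]).round(4))
E
python3 - <<'E'
from h import *
o=get_obs(); print(o["tool_pos"],o["tool_rot"]); steps()
E
```

```text
[0.42213621 0.14786908 0.28546264] [-1.79995378e+02 -5.63530847e-02  1.76381266e+02]
plate 0 1967 +y end [0.0273 0.0282 0.0289 0.0291] -y [-0.0217 -0.0209 -0.0207]
plate 1 1967 +y end [0.0287 0.0295 0.0303 0.0305] -y [-0.0199 -0.0192 -0.0184]
plate 2 1999 +y end [0.0284 0.0293 0.03   0.0302] -y [-0.0206 -0.0198 -0.0197]
plate 3 2022 +y end [0.0276 0.029  0.0292 0.03  ] -y [-0.0212 -0.0204 -0.0196]
plate 4 2086 +y end [0.0274 0.0285 0.029  0.0298] -y [-0.0211 -0.021  -0.0202]
x span [-0.0348  0.0002]
```

```bash
python3 - <<'E'
from h import *
st=now(); D=down(176.4)
plan(st,[((.4417,.1471,.20),D),((.4417,.1471,.167),D),((.4269,.1479,.167),D)])
E
```

```text
[-0.064, 0.0, 0.288, 0.0, 0.0, -0.0] rows>=2.1
[-0.064, 0.0, 0.398, 0.0, 0.0, -0.0] rows>=2.9
[-0.015, -0.0, 0.398, 0.0, 0.0, -0.0] rows>=2.9
```

Emit:
{"method": "servo_tool", "body": {"series": [[[-0.06, 0, 0.08, 0, 0, 0, 0.9], [-0.064, 0, 0.18, 0, 0, 0, 0.9], [-0.064, 0, 0.27, 0, 0, 0, 0.9], [-0.064, 0, 0.34, 0, 0, 0, 0.9], [-0.064, 0, 0.38, 0, 0, 0, 0.9], [-0.064, 0, 0.395, 0, 0, 0, 0.9], [-0.064, 0, 0.395, 0, 0, 0, 0.8], [-0.064, 0, 0.395, 0, 0, 0, 0.8], [-0.064, 0, 0.395, 0, 0, 0, 0.8], [-0.064, 0, 0.395, 0, 0, 0, 0.8], [-0.064, 0, 0.395, 0, 0, 0, 0.6], [-0.064, 0, 0.395, 0, 0, 0, 0.6]]], "grip_force": 60}}

```text
time_s: 56.4
tool_pos: [0.4423, 0.1474, 0.1695]
tool_rot: [179.9, 0.2, 176.4]
force: [0.5, 0.1, 2.2]
grip_width: 0.0636
grasp_force: 60.0
```

Emit:
{"method": "servo_tool", "body": {"series": [[[0, 0, 0, 0, 0, 0, 0.6], [0, 0, 0, 0, 0, 0, 0.6], [0, 0, 0, 0, 0, 0, 0.6], [0, 0, 0, 0, 0, 0, 0.6], [0, 0, 0, 0, 0, 0, 0.78], [0, 0, 0, 0, 0, 0, 0.78], [0.05, 0, 0, 0, 0, 0, 0.78], [0.05, 0, 0, 0, 0, 0, 0.78], [0.05, 0, 0, 0, 0, 0, 0.6], [0.05, 0, 0, 0, 0, 0, 0.6], [0.05, 0, 0, 0, 0, 0, 0.6], [0.05, 0, 0, 0, 0, 0, 0.6]]]}}

```text
time_s: 57.4
tool_pos: [0.4267, 0.1482, 0.1684]
tool_rot: [179.9, 0.0, 176.4]
force: [-1.6, -0.2, -0.7]
grip_width: 0.0637
grasp_force: 60.0
```

Emit:
{"method": "servo_tool", "body": {"series": [[[0, 0, 0, 0, 0, 0, 0.6], [0, 0, 0, 0, 0, 0, 0.85], [0, 0, 0, 0, 0, 0, 0.85], [0, 0, 0, 0, 0, 0, 0.85], [0, 0, -0.08, 0, 0, 0, 0.9], [0.01, 0, -0.18, 0, 0, 0, 0.9], [0.01, 0, -0.28, 0, 0, 0, 0.9], [0.01, 0, -0.38, 0, 0, 0, 0.9], [0.01, 0, -0.4, 0, 0, 0, 0.9], [0.01, 0, -0.4, 0, 0, 0, 0.9], [0.01, 0, -0.4, 0, 0, 0, 0.9], [0.01, 0, -0.4, 0, 0, 0, 0.9]]]}}

```text
time_s: 58.4
tool_pos: [0.4232, 0.1479, 0.2873]
tool_rot: [180.0, -0.0, 176.4]
force: [-0.8, 0.1, 0.6]
grip_width: 0.0784
grasp_force: 0.0
```

```bash
python3 - <<'E'
from h import *
o=get_obs(); print(o["tool_pos"],o["tool_rot"]); steps()
plan(now(),[((.36,.20,.36),prot(45))])
E
```

```text
[0.42316915 0.14791565 0.2872953 ] [ 1.79975852e+02 -2.49689094e-02  1.76395083e+02]
plate 0 1956 +y end [0.0276 0.0285 0.0292 0.0293] -y [-0.0216 -0.0208 -0.02  ]
plate 1 1970 +y end [0.029  0.0298 0.0306 0.0308] -y [-0.0199 -0.0198 -0.019 ]
plate 2 1987 +y end [0.0286 0.0296 0.0297 0.0305] -y [-0.0205 -0.0198 -0.0196]
plate 3 2012 +y end [0.0278 0.0287 0.0294 0.0295] -y [-0.0211 -0.0203 -0.0196]
plate 4 2042 +y end [0.0277 0.0285 0.0293 0.0294] -y [-0.0217 -0.0209 -0.0201]
x span [-0.0346  0.0002]
[0.222, 0.16, -0.24, 0.25, -0.0, -0.001] rows>=6.3
```

```bash
python3 - <<'E'
from h import *
o=get_obs(); E=[]
for i in range(4):
    P=cloud(eyes.read_camera("wrist"),o); g=(P[...,2]>.2)&(P[...,2]<.215)&(P[...,0]>.40)&(P[...,0]<.46)&(abs(P[...,1]-.148)<.045); E.append(P[g])
X=np.vstack(E); V=np.c_[(X[:,:2]-[.449,.1485])@VX,(X[:,:2]-[.449,.1485])@VY,X[:,2]]
for k in range(5):
    f=V[(V[:,0]>-.0072*(k+1)+.0007)&(V[:,0]<-.0072*k-.0017)&(V[:,2]>.2045)&(V[:,1]>-.014)&(V[:,1]<.026)]
    p=np.polyfit(f[:,1],f[:,2],1); print(k,len(f),"roll deg %.2f z0 %.4f"%(np.degrees(np.arctan(p[0])),p[1]))
E
```

```text
0 1209 roll deg 0.07 z0 0.2076
1 1223 roll deg 0.03 z0 0.2076
2 1259 roll deg 0.06 z0 0.2076
3 1289 roll deg -0.01 z0 0.2076
4 1306 roll deg 0.14 z0 0.2074
```

```bash
python3 - <<'E'
from h import *
o=get_obs(); fr=[]
for i in range(6): c=eyes.read_camera("wrist"); fr.append(c["frame"].astype(np.float32).mean(2))
im=np.mean(fr,0); M=np.array(c["mount"]); Rt=rot(o["tool_rot"]); p=np.array(o["tool_pos"])
ys=np.arange(-.045,.045,.00025)
for k in range(5):
    prof=0
    for dx in(-.0015,-.0005,.0005,.0015):
        xy=np.array([.449,.1485])+VX*(-.0072*k-.0036+dx)+ys[:,None]*VY
        W=np.c_[xy,np.full(len(ys),.2077)]; T=(W-p)@Rt; C=(T-M[:3,3])@M[:3,:3]
        uv=(C[:,:2]/C[:,2:]*[c["fx"],c["fy"]]+[c["cx"],c["cy"]]).astype(np.float32)
        prof=prof+cv2.remap(im,uv[None,:,0],uv[None,:,1],cv2.INTER_LINEAR)[0]/4
    g=np.gradient(cv2.GaussianBlur(prof[None],(1,9),0)[0] if 0 else np.convolve(prof,np.ones(4)/4,'same'))
    r=(ys>.022)&(ys<.038); i=np.where(r)[0][np.argmin(g[r])]
    w=np.clip(-g[i-5:i+6],0,None); 
    r2=(ys<-.005)&(ys>-.022); j=np.where(r2)[0][np.argmax(abs(g[r2]))]; w2=abs(g[j-5:j+6])
    print(k,"+y edge %.4f"%((ys[i-5:i+6]*w).sum()/w.sum()),"clip edge %.4f"%((ys[j-5:j+6]*w2).sum()/w2.sum()), prof[[i-12,i,i+12]].round(0))
print(uv[0],uv[-1])
E
```

```text
0 +y edge 0.0281 clip edge -0.0175 [144. 120.  99.]
1 +y edge 0.0295 clip edge -0.0160 [145. 118. 103.]
2 +y edge 0.0297 clip edge -0.0165 [145.  99.  76.]
3 +y edge 0.0296 clip edge -0.0167 [146.  79.  50.]
4 +y edge 0.0296 clip edge -0.0170 [144.  75.  45.]
[223.75061 213.5798 ] [341.69867 213.23195]
```

```bash
python3 - <<'E'
from h import *
st=now(); D=down(176.4); print(st[0])
plan(st,[((.4535,.1481,.20),D),((.4535,.1481,.168),D)])
E
```

```text
[0.42379013 0.14823338 0.28883478]
[-0.098, 0.005, 0.296, 0.001, 0.0, 0.0] rows>=2.2
[-0.098, 0.005, 0.403, 0.001, 0.0, 0.0] rows>=3.0
```

Emit:
{"method": "servo_tool", "body": {"series": [[[-0.06, 0.005, 0.04, 0, 0, 0, 0.9], [-0.098, 0.005, 0.14, 0, 0, 0, 0.9], [-0.098, 0.005, 0.24, 0, 0, 0, 0.9], [-0.098, 0.005, 0.33, 0, 0, 0, 0.9], [-0.098, 0.005, 0.38, 0, 0, 0, 0.9], [-0.098, 0.005, 0.4, 0, 0, 0, 0.9], [-0.098, 0.005, 0.4, 0, 0, 0, 0.8], [-0.098, 0.005, 0.4, 0, 0, 0, 0.8], [-0.098, 0.005, 0.4, 0, 0, 0, 0.8], [-0.098, 0.005, 0.4, 0, 0, 0, 0.8], [-0.098, 0.005, 0.4, 0, 0, 0, 0.6], [-0.098, 0.005, 0.4, 0, 0, 0, 0.6]]], "grip_force": 50}}

```text
time_s: 60.15
tool_pos: [0.4539, 0.1482, 0.1697]
tool_rot: [179.9, 0.2, 176.4]
force: [0.8, 0.1, 1.8]
grip_width: 0.063
grasp_force: 49.9
```

Emit:
{"method": "servo_tool", "body": {"series": [[[0, 0, 0, 0, 0, 0, 0.6], [0, 0, 0, 0, 0, 0, 0.6], [0, 0, 0, 0, 0, 0, 0.6], [0, 0, 0, 0, 0, 0, 0.6], [0, 0, 0, 0, 0, 0, 0.6], [0, 0, 0, 0, 0, 0, 0.6]]]}}

```text
time_s: 60.65
tool_pos: [0.454, 0.1482, 0.1696]
tool_rot: [179.9, 0.2, 176.4]
force: [-0.4, -0.5, 5.6]
grip_width: 0.0635
grasp_force: 49.8
```

Emit:
{"method": "servo_tool", "body": {"series": [[[0, 0, 0, 0, 0, 0, 0.85], [0, 0, 0, 0, 0, 0, 0.85], [0, 0, 0, 0, 0, 0, 0.85], [0, 0, -0.08, 0, 0, 0, 0.9], [0.03, 0, -0.18, 0, 0, 0, 0.9], [0.06, 0, -0.28, 0, 0, 0, 0.9], [0.1, 0, -0.38, 0, 0, 0, 0.9], [0.1, 0, -0.4, 0, 0, 0, 0.9], [0.1, 0, -0.4, 0, 0, 0, 0.9], [0.1, 0, -0.4, 0, 0, 0, 0.9], [0.1, 0, -0.4, 0, 0, 0, 0.9]]]}}

```text
time_s: 61.57
tool_pos: [0.4227, 0.1494, 0.287]
tool_rot: [180.0, -0.1, 176.4]
force: [-0.9, -0.5, -0.8]
grip_width: 0.0784
grasp_force: 0.0
```

```bash
cat > e.py <<'E'
from h import *
o=get_obs(); fr=[]
for i in range(5): c=eyes.read_camera("wrist"); fr.append(c["frame"].astype(np.float32).mean(2))
im=np.mean(fr,0); M=np.array(c["mount"]); Rt=rot(o["tool_rot"]); p=np.array(o["tool_pos"])
ys=np.arange(-.045,.045,.00025)
for k in range(5):
    prof=0
    for dx in(-.0015,-.0005,.0005,.0015):
        xy=np.array([.449,.1485])+VX*(-.0072*k-.0036+dx)+ys[:,None]*VY
        W=np.c_[xy,np.full(len(ys),.2077)]; T=(W-p)@Rt; C=(T-M[:3,3])@M[:3,:3]
        uv=(C[:,:2]/C[:,2:]*[c["fx"],c["fy"]]+[c["cx"],c["cy"]]).astype(np.float32)
        prof=prof+cv2.remap(im,uv[None,:,0],uv[None,:,1],cv2.INTER_LINEAR)[0]/4
    g=np.gradient(np.convolve(prof,np.ones(4)/4,'same'))
    r=(ys>.022)&(ys<.038); i=np.where(r)[0][np.argmin(g[r])]; w=np.clip(-g[i-5:i+6],0,None)
    r2=(ys<-.005)&(ys>-.022); j=np.where(r2)[0][np.argmax(abs(g[r2]))]; w2=abs(g[j-5:j+6])
    print(k,"+y edge %.4f"%((ys[i-5:i+6]*w).sum()/w.sum()),"clip edge %.4f"%((ys[j-5:j+6]*w2).sum()/w2.sum()))
print(p,o["tool_rot"])
E
python3 e.py; python3 -c "
from h import *
steps(); plan(now(),[((.36,.20,.36),prot(45))])"
```

```text
0 +y edge 0.0287 clip edge -0.0167
1 +y edge 0.0294 clip edge -0.0159
2 +y edge 0.0296 clip edge -0.0164
3 +y edge 0.0297 clip edge -0.0168
4 +y edge 0.0297 clip edge -0.0169
[0.42271876 0.1493501  0.28695822] [ 1.79999391e+02 -5.70758841e-02  1.76385490e+02]
plate 0 1890 +y end [0.0278 0.0286 0.0294 0.0295] -y [-0.0208 -0.0201 -0.0199]
plate 1 1968 +y end [0.0284 0.0299 0.0301 0.0309] -y [-0.0199 -0.0191 -0.019 ]
plate 2 1985 +y end [0.0282 0.029  0.0298 0.0299] -y [-0.0205 -0.0197 -0.0196]
plate 3 2033 +y end [0.028  0.0289 0.0296 0.0298] -y [-0.0211 -0.0203 -0.0195]
plate 4 2101 +y end [0.0278 0.0287 0.0294 0.0296] -y [-0.0209 -0.0201 -0.0193]
x span [-0.035 -0.   ]
[0.221, 0.154, -0.238, 0.25, 0.0, -0.001] rows>=6.3
```

Emit:
{"method": "servo_tool", "body": {"series": [[[0.04, 0.03, -0.1, 0.03, 0, 0, 0.5], [0.08, 0.06, -0.2, 0.07, 0, 0, 0.2], [0.12, 0.1, -0.238, 0.11, 0, 0, 0], [0.16, 0.13, -0.238, 0.15, 0, 0, 0], [0.2, 0.154, -0.238, 0.19, 0, 0, 0], [0.221, 0.154, -0.238, 0.23, 0, 0, 0], [0.221, 0.154, -0.238, 0.25, 0, 0, 0], [0.221, 0.154, -0.238, 0.25, 0, 0, 0], [0.221, 0.154, -0.238, 0.25, 0, 0, 0], [0.221, 0.154, -0.238, 0.25, 0, 0, 0], [0.221, 0.154, -0.238, 0.25, 0, 0, 0], [0.221, 0.154, -0.238, 0.25, 0, 0, 0]]]}}

```text
time_s: 63.07
tool_pos: [0.3603, 0.1989, 0.3614]
tool_rot: [-135.3, 0.2, 176.3]
force: [-0.1, -0.0, 0.5]
grip_width: 0.0065
grasp_force: 0.0
```

```bash
python3 - <<'E'
from h import *
st=now(); print(st[0],get_obs()["tool_rot"],get_obs()["grip_width"]); D=prot(45); a=np.array([.315,.155,.144])
plan(st,[((.315,.155,.30),D),((.315,.155,.22),D),(a,D),(a+np.array([*VX,0])*.038,D),(a+np.array([*VX,0])*.048,D)])
E
```

```text
[0.36032615 0.19893    0.36139121] [-135.28388105    0.19397664  176.25210584] 0.006477064171182674
[0.142, 0.033, 0.255, 0.002, -0.0, -0.002] rows>=2.1
[0.143, 0.22, 0.444, 0.002, -0.0, -0.002] rows>=3.7
[0.144, 0.399, 0.624, 0.002, -0.0, -0.002] rows>=5.4
[0.017, 0.399, 0.624, 0.002, -0.0, -0.002] rows>=5.3
[-0.016, 0.4, 0.624, 0.002, -0.0, -0.002] rows>=5.3
```

Emit:
{"method": "servo_tool", "body": {"series": [[[0.06, 0.01, 0.08, 0, 0, 0, 0], [0.12, 0.025, 0.18, 0.002, 0, -0.002, 0], [0.142, 0.04, 0.26, 0.002, 0, -0.002, 0], [0.142, 0.11, 0.335, 0.002, 0, -0.002, 0], [0.143, 0.19, 0.41, 0.002, 0, -0.002, 0], [0.143, 0.26, 0.48, 0.002, 0, -0.002, 0], [0.144, 0.33, 0.55, 0.002, 0, -0.002, 0], [0.144, 0.38, 0.6, 0.002, 0, -0.002, 0], [0.144, 0.399, 0.624, 0.002, 0, -0.002, 0], [0.144, 0.399, 0.624, 0.002, 0, -0.002, 0], [0.144, 0.399, 0.624, 0.002, 0, -0.002, 0], [0.144, 0.399, 0.624, 0.002, 0, -0.002, 0]]]}}

```text
time_s: 64.07
tool_pos: [0.3149, 0.1559, 0.1444]
tool_rot: [-134.9, -0.1, 176.6]
force: [0.1, 0.1, -0.1]
grip_width: 0.0004
grasp_force: 0.0
```

Emit:
{"method": "servo_tool", "body": {"series": [[[-0.03, 0, 0, 0, 0, 0, 0], [-0.06, 0, 0, 0, 0, 0, 0], [-0.09, 0, 0, 0, 0, 0, 0], [-0.11, 0, 0, 0, 0, 0, 0], [-0.125, 0, 0, 0, 0, 0, 0], [-0.135, 0, 0, 0, 0, 0, 0], [-0.142, 0, 0, 0, 0, 0, 0], [-0.148, 0, 0, 0, 0, 0, 0], [-0.154, 0, 0, 0, 0, 0, 0], [-0.154, 0, 0, 0, 0, 0, 0], [-0.154, 0, 0, 0, 0, 0, 0], [-0.154, 0, 0, 0, 0, 0, 0]]]}}

```text
time_s: 65.07
tool_pos: [0.3565, 0.1527, 0.1429]
tool_rot: [-134.6, -0.6, 176.6]
force: [-10.6, 0.9, 4.1]
grip_width: 0.0003
grasp_force: 5.0
```

Emit:
{"method": "servo_tool", "body": {"series": [[[-0.01, 0, 0, 0, 0, 0, 0], [-0.018, 0, 0, 0, 0, 0, 0], [-0.018, 0, 0, 0, 0, 0, 0], [-0.018, 0, 0, 0, 0, 0, 0]]]}}

```text
time_s: 65.4
tool_pos: [0.3566, 0.1527, 0.143]
tool_rot: [-134.4, -1.1, 176.4]
force: [-24.5, 3.8, 8.6]
grip_width: 0.0002
grasp_force: 12.2
```

Emit:
{"method": "servo_tool", "body": {"series": [[[0.03, 0, 0, 0, 0, 0, 0], [0.1, 0, 0, 0, 0, 0, 0], [0.15, -0.03, -0.03, 0, 0, 0, 0], [0.15, -0.1, -0.1, 0, 0, 0, 0], [0.15, -0.2, -0.2, 0, 0, 0, 0], [0.15, -0.3, -0.3, 0, 0, 0, 0], [0.13, -0.4, -0.4, 0, 0, 0, 0], [0.08, -0.47, -0.47, 0, 0, 0, 0], [0.02, -0.47, -0.47, 0, 0, 0, 0], [0, -0.47, -0.47, 0, 0, 0, 0], [0, -0.47, -0.47, 0, 0, 0, 0], [0, -0.47, -0.47, 0, 0, 0, 0]]]}}

```text
time_s: 66.4
tool_pos: [0.3655, 0.153, 0.3411]
tool_rot: [-134.6, -0.3, 176.6]
force: [0.3, 0.4, 0.0]
grip_width: 0.0003
grasp_force: 0.0
```

```bash
python3 - <<'E'
from h import *
o=get_obs(); st=now(); print(st[0],o["tool_rot"],o["force"])
vice("side"); vice("scene"); plan(st,[((.43,.148,.36),vrot(0))])
E
```

```text
[0.36547778 0.15297548 0.34114003] [-134.62040055   -0.29159106  176.64180507] [0.26329229 0.35525096 0.01979075]
side jaw-level x hist(10mm from -.14): [  0   0   0   0   0   0  50 158 123 102 150  25  22  16]
  z 0.163 130 x [-0.0344 -0.0324 -0.0293 -0.019   0.0003] y [-0.0284  0.0335]
  z 0.19 120 x [-0.0347 -0.0324 -0.0309 -0.0177 -0.0002] y [-0.0287  0.0335]
  z 0.203 229 x [-0.0341 -0.0279 -0.0177 -0.0082  0.0023] y [-0.0176  0.0325]
scene jaw-level x hist(10mm from -.14): [  0   0   0   0   0   0  59 109  98  88  95  13   6  15]
  z 0.163 66 x [-0.0376 -0.0354 -0.0344 -0.0275 -0.0044] y [-0.0334  0.0316]
  z 0.19 80 x [-0.0372 -0.0354 -0.0341 -0.0235 -0.0039] y [-0.0326  0.0311]
  z 0.203 184 x [-0.0367 -0.0296 -0.0203 -0.0103 -0.0021] y [-0.022   0.0306]
[-0.215, -0.048, -0.042, -0.252, -0.001, 0.001] rows>=6.3
```

Emit:
{"method": "servo_tool", "body": {"series": [[[-0.04, -0.02, -0.1, -0.03, 0, 0, 0.3], [-0.08, -0.04, -0.1, -0.07, 0, 0, 0.3], [-0.12, -0.05, -0.1, -0.11, 0, 0, 0.3], [-0.16, -0.05, -0.1, -0.15, 0, 0, 0.9], [-0.2, -0.05, -0.08, -0.19, 0, 0, 0.9], [-0.21, -0.05, -0.06, -0.23, 0, 0, 0.9], [-0.21, -0.05, -0.05, -0.252, 0, 0, 0.9], [-0.21, -0.05, -0.05, -0.252, 0, 0, 0.9], [-0.21, -0.05, -0.05, -0.252, 0, 0, 0.9], [-0.21, -0.05, -0.05, -0.252, 0, 0, 0.9], [-0.21, -0.05, -0.05, -0.252, 0, 0, 0.9], [-0.21, -0.05, -0.05, -0.252, 0, 0, 0.9]]]}}

```text
time_s: 67.5
tool_pos: [0.4287, 0.1516, 0.3626]
tool_rot: [-180.0, -0.2, 176.9]
force: [0.0, -0.7, 0.1]
grip_width: 0.0717
grasp_force: 0.0
```

```bash
python3 e.py; python3 -c "
from h import *
flush()"
```

```text
0 +y edge 0.0304 clip edge -0.0048
1 +y edge 0.0299 clip edge -0.0049
2 +y edge 0.0309 clip edge -0.0049
3 +y edge 0.0305 clip edge -0.0169
4 +y edge 0.0304 clip edge -0.0048
[0.42870158 0.15162298 0.36263162] [-179.9744009    -0.23772373  176.88658523]
-0.034 169 top y [-0.022  0.03 ] z 0.2075
-0.0305 180 top y [-0.022   0.0302] z 0.2078
-0.027 209 top y [-0.0219  0.0301] z 0.2078
-0.0235 173 top y [-0.0214  0.0302] z 0.2078
-0.02 204 top y [-0.0221  0.0294] z 0.2076
-0.0165 173 top y [-0.0211  0.0304] z 0.2078
-0.013 198 top y [-0.0203  0.0305] z 0.2078
-0.0095 177 top y [-0.0213  0.0306] z 0.2077
-0.006 198 top y [-0.0214  0.0296] z 0.2079
-0.0025 181 top y [-0.0216  0.0296] z 0.2077
front jaw x [-0.0728 -0.0342]
```

Side edges are flush within about 1 mm, all plates sit at the same height, and the pack is upright and tight. The arm is clear, so I'm handing in.

```bash
python3 -c "
from cell import env
print(env.sign_off())"
```

```text
the job is handed in; nothing more can be done
None
```

I handed the job in: all four blanks stand in the vice with the right-hand pattern, clipped corners up on its side, seated on the bar, with side edges flush to about 1 mm and the front jaw pushed tight.

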